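# Photograph a padlock's keyway, front and back on the contact scope

## Task

For the break-in report, take the standing brass padlock and have three of its faces photographed by the bench inspection scope, in the order of the report: first the keyway end, then the broad front (the side that faces the robot now), then the broad back. The scope takes its picture by contact: each time press the middle of the face gently and squarely onto the sprung collar at its nose, hold it steady for a good half second with the collar pushed in about 4 mm, half of its travel and never to its stop, then draw off so that the collar springs right out. Finish by standing the padlock upright on its keyway end on the black order pad and let go of it, leaving the other things on the bench where they are.

Things in the scene. Friction and masses are not known exactly. Their poses are not given: they have to be found in the camera images.
- padlock: Closed brass padlock, about 0.24 kg, standing on its keyway end. x: from keyway end to shackle (up as it stands), z: out of the broad front, y: across. Origin in the back's plane, 37.35 mm from the keyway end. The block body reaches x -37.35..2.65, y -24..24, z 0..14.5 mm; the shackle (38 wide, 7 thick) rises to x = 38. Best grasped across the 48 mm width, shackle between the fingers.
- padlock_keyway (a point): centre of the padlock's keyway end (a face 48 x 14.5 mm, with the keyway's round plug), normal along the padlock's -x
- padlock_front (a point): centre of the body's broad front face (48 x 40 mm), normal along the padlock's +z; the front faces the robot at the start, within 0.6 rad
- padlock_back (a point): centre of the body's broad back face (48 x 40 mm), normal along the padlock's -z
- scope_head: Dark round clamp (51 mm) of the inspection scope, on a grey post and base 96 x 160 mm. Origin: clamp centre, 78 mm above the bench. z: optical axis out of the nose, 45 deg up and to the robot's left (within 0.35 rad); x level. The barrel (33 mm at the nose) sits at a different depth each time: the collar's free face lies anywhere from 60 to 80 mm along +z; feel for it. The barrel does not slip.
- collar (a joint): Sprung grey collar at the scope's nose: a ring 27 mm outside, 18 mm inside, its flat face square to the optical axis and centred on it. Value in m: 0 out, grows as it is pushed in along the head's -z, stop at 0.008. 2 N starts it, 0.8 N more per mm: about 5.2 N at 4 mm, 8.4 N at the stop. Springs back by itself.
- order_pad: Black notebook lying flat, fixed; 210 mm (its x) by 153 mm (its y), origin at the centre of its underside, its top 16 mm above the bench.
- cylinder_b: bystander: brass lock cylinder, 70 x 31 x 17 mm, lying on the bench
- loupe: bystander: black eye loupe, 36 mm diameter and high
- screwdriver: bystander: screwdriver with a yellow handle, 182 mm long
- marker: bystander: pen, 135 mm long
Things that resemble listed ones, but are neither listed nor needed, are in the scene too. There is more than one size of the padlock; the one meant has the size given above.

How it is judged (in metres and radians):
On the way, in this order (a step that is already met when the one before it is completed fails the run):
1. the keyway end is pressed squarely on the collar (collar in 2.5 to 6 mm, face centre within 6 mm of the axis, square within 8 degrees), held 0.5 s (value of joint collar between 0.0025 and 0.006 m and x of padlock_keyway in the frame of scope_head between -0.006 and 0.006 m and y of padlock_keyway in the frame of scope_head between -0.006 and 0.006 m and angle between the x axis of padlock and the z axis of scope_head, either way round below 0.14 rad and angle between padlock's own x axis and vertical below 1.2 rad and contact force between padlock and scope_head above 1 N), for 0.5 s.
2. the padlock is drawn off and the collar springs out (value of joint collar below 0.001 m and contact force between padlock and scope_head below 0.1 N), for 0.1 s.
3. the broad front is pressed squarely on the collar in the same way, held 0.5 s (value of joint collar between 0.0025 and 0.006 m and x of padlock_front in the frame of scope_head between -0.006 and 0.006 m and y of padlock_front in the frame of scope_head between -0.006 and 0.006 m and angle between the z axis of padlock and the z axis of scope_head, either way round below 0.14 rad and angle between padlock's own z axis and vertical above 2 rad and contact force between padlock and scope_head above 1 N), for 0.5 s.
4. the padlock is drawn off and the collar springs out (all of step 2), for 0.1 s.
5. the broad back is pressed squarely on the collar in the same way, held 0.5 s (value of joint collar between 0.0025 and 0.006 m and x of padlock_back in the frame of scope_head between -0.006 and 0.006 m and y of padlock_back in the frame of scope_head between -0.006 and 0.006 m and angle between the z axis of padlock and the z axis of scope_head, either way round below 0.14 rad and angle between padlock's own z axis and vertical below 1.14 rad and contact force between padlock and scope_head above 1 N), for 0.5 s.
At the end, for the whole second after the job is handed in: The padlock stands upright (within 4.5 degrees) on its keyway end on the order pad, the end's centre at least 10 mm inside the pad's edges, released and at rest; the scope's collar is out (angle between padlock's own x axis and vertical below 0.08 rad and x of padlock_keyway in the frame of order_pad between -0.095 and 0.095 m and y of padlock_keyway in the frame of order_pad between -0.066 and 0.066 m and z of padlock_keyway in the frame of order_pad between 0.012 and 0.02 m and linear speed of padlock below 0.02 m/s and value of joint collar below 0.001 m); the robot touches nothing.
It fails at once if the collar is driven to its stop (more than 7.5 mm in) (value of joint collar above 0.0075 m).
It fails at once if a bystander (lock cylinder, loupe, screwdriver, marker) is pushed more than 20 mm (distance of any of cylinder_b, loupe, screwdriver, marker from where it was at the start of the episode above 0.02 m).
It also fails if it takes over 67 s, if anything falls off the work surface, if the arm or the gripper's body presses on something with over 40 N, if the wrist force passes 120 N, or if a joint passes its speed limit or range.

## Robot

A 6-joint arm with a two-finger parallel gripper is mounted at the origin on a cart in front of the work surface, level with it; the furniture and walls round the work are solid. World frame = base frame: x ahead of the robot, y to its left, z up, the work surface at z = 0. Lengths are in mm, angles in rad, forces in N, time in s.
With the tool pointing down it reaches from about 350 to 850 mm from the base axis. Payload 8.1 kg.
Tool frame: the origin (TCP) lies between the finger pads; the fingertips stand 19 mm ahead of it and the grasp point (between the pads) is the TCP; z points along the fingers, y is the direction in which the jaws open and shut (so a half turn about z gives the same grasp; the last joint's range is limited). The gripper opens to 93 mm and grips with 3 to 60 N. Pads are 15 mm wide; open, the fingers measure 128 mm over their backs; the gripper's body (75 mm by 188 mm) begins 65 mm behind the grasp point.
Start: joints at [-1.201, 0.13, 1.488, -0, 1.523, -0.085], TCP at [263.589, -539.005, 237.635] pointing down, gripper open.
Joint ranges: [-2.96, 2.96], [-0.89, 2.26], [0.02, 2.5], [-1.34, 4.48], [0, 2.73], [-2.66, 2.66]. Speed limits (rad/s): [2.39, 2.39, 2.79, 3.14, 3.14, 3.14].

## Interface

Orientations are given as a rotation vector (axis times angle).
In Python, from station import ctrl gives the robot as it stands. The module is installed in compiled form; this text tells all that it offers.
- The arm moves only by the tool step_arm, never from a script. Its argument "series" is a list of rows, each a list of 3 entries, a list of its own where there are three numbers: the shift along the tool's x, y, z in mm, then the turn, a rotation vector about the tool's x, y, z in rad, then the closure in counts, from 0 (fully open) to 255 (shut). A call has 1 to 12 rows; each row shifts and turns the commanded pose from where the row before left it, along the tool's axes as they then stand; what a row does not reach is not made up. A row lasts 1/10 s, in which the tool goes at most 50 mm and 8.59 degrees, less where a joint would pass 70% of its speed; a pose out of reach is approached as far as the arm can. A call with a gripper value outside its range is refused whole. The fingers move at their own pace and stop on an object; "squeeze" is the grip in N (left out, the last holds). Time passes only in rows, so rows that do not move let the fingers close. It gives the time, the measured TCP pose, the force and the opening at its end, in the units of the state.
- ctrl.sense(): the state, without advancing time (a new reading comes with each control period).
- ctrl.grab_frame(name): name is "side" or "top" or "wrist"; returns a dict with "color" (384x512x3 uint8, red, green, blue), "fx", "fy", "cx", "cy" (pixels), "distortion" ([k1, k2, p1, p2, k3] as OpenCV has them; the pictures are not rectified), "rvec" (rotation vector, rad) and "tvec" (3), from world to camera coordinates, as OpenCV has them. Camera axes: x right, y down, z forward; pixel columns grow to the right and rows downward; lengths in mm; the calibration is good to about 2 mm. A picture is of the moment at which its call begins. There is no depth.
- ctrl.job_done(): hands the job in, once; it reports no verdict.
The state is a dict: "clock": time; "joints": joint angles; "joint_vel": joint speeds; "effort": joint torques, N m; "tool_pos": TCP position; "orientation": TCP orientation; "ft_force": force on the tool from outside, world axes, zero at the start; "wrist_torque": the same for the moment, N m; "grip_width": opening from 0.0 (shut) to 1.0 (fully open).
Only numpy, scipy, OpenCV 4.12 (cv2) and the standard library are available. Lean on these libraries where they do the work, as an engineer would, in place of code of your own. Each camera call takes 0.05 s, during which the arm holds its last target. There are 200 camera calls.

## Working session

There is one attempt and no reset: what is moved stays moved. The work goes in short steps, Python scripts to look and compute and a tool call to move; the robot and the scene stay as the last step left them, time stands still between calls to the robot, and variables do not carry over. Pictures are saved under pics/ and viewed, about 8 in all and at most 12, crops included, and the job is handed in when it is done.

Besides the shell and the picture viewer there is one more tool, called after "Request:" as name(argument=value, ...) on one line, values as JSON. step_arm: Moves the arm, as the interface text tells. Its arguments: {"type":"object","properties":{"series":{"type":"array"},"squeeze":{"type":"number"}},"required":["series"]}

```bash
mkdir -p pics; cat > h.py <<'E'
import numpy as np, cv2
from scipy.spatial.transform import Rotation as R
from station import ctrl
def cam(f):
    K=np.array([[f['fx'],0,f['cx']],[0,f['fy'],f['cy']],[0,0,1]]);return K,np.array(f['distortion'],float),R.from_rotvec(np.array(f['rvec']).ravel()).as_matrix(),np.array(f['tvec'],float).ravel()
def ray(f,uv):
    K,D,Rm,t=cam(f);p=cv2.undistortPoints(np.array(uv,float).reshape(-1,1,2),K,D).reshape(-1,2)
    d=np.c_[p,np.ones(len(p))]@Rm;return -Rm.T@t,d/np.linalg.norm(d,axis=1)[:,None]
def onz(f,uv,z):
    o,d=ray(f,uv);return o+d*((z-o[2])/d[:,2])[:,None]
def proj(f,P):
    K,D,Rm,t=cam(f);return cv2.projectPoints(np.array(P,float).reshape(-1,1,3),np.array(f['rvec'],float),t,K,D)[0].reshape(-1,2)
def tri(f1,a,f2,b):
    o1,d1=ray(f1,a);o2,d2=ray(f2,b);out=[]
    for x,y in zip(d1,d2):
        A=np.c_[x,-y];s=np.linalg.lstsq(A,o2-o1,rcond=None)[0];p,q=o1+x*s[0],o2+y*s[1];out.append(np.r_[(p+q)/2,np.linalg.norm(p-q)])
    return np.array(out)
def save(f,n,crop=None,s=1):
    im=f['color'][:,:,::-1]
    if crop: x0,y0,x1,y1=crop;im=im[y0:y1,x0:x1]
    cv2.imwrite('pics/'+n,cv2.resize(im,None,fx=s,fy=s,interpolation=cv2.INTER_CUBIC))
E
python3 - <<'E'
from h import *
import pickle
print(ctrl.sense())
F={n:ctrl.grab_frame(n) for n in('side','top','wrist')}
pickle.dump(F,open('f0.pkl','wb'))
for n in F:
    print(n,ray(F[n],[[256,192]]))
save(F['side'],'side0.png',s=1.56);save(F['top'],'top0.png',s=1.56)
E
```

```text
{'clock': 0.0, 'joints': array([-1.20141400e+00,  1.31157764e-01,  1.48925131e+00, -2.25600632e-05,
        1.52297613e+00, -8.53886729e-02]), 'joint_vel': array([ 0.00063513, -0.00116757,  0.00086477,  0.00043577, -0.00116577,
       -0.00098101]), 'effort': array([ 7.06952087e-04, -5.59831953e+01, -4.91772723e+01,  7.69860414e-02,
        3.54325015e-02, -1.78552218e-04]), 'tool_pos': array([ 263.38551372, -538.52385119,  236.60479052]), 'orientation': array([-3.05899913e+00, -7.07815041e-01,  4.33277968e-04]), 'ft_force': array([-1.22655097,  0.30147726, -0.300346  ]), 'wrist_torque': array([0.01339152, 0.0312634 , 0.01851342]), 'grip_width': 1.0019311842466858}
side (array([ 96.5588659 , 871.16238377, 485.34519128]), array([[ 0.45636325, -0.80307167, -0.38315595]]))
top (array([ 449.05616746,   16.24164968, 1110.08776016]), array([[ 0.1016971 , -0.0085104 , -0.99477901]]))
wrist (array([ 327.53843549, -507.85558648,  383.16056522]), array([[-0.25301333, -0.11725805, -0.96033057]]))
```

View pics/side0.png

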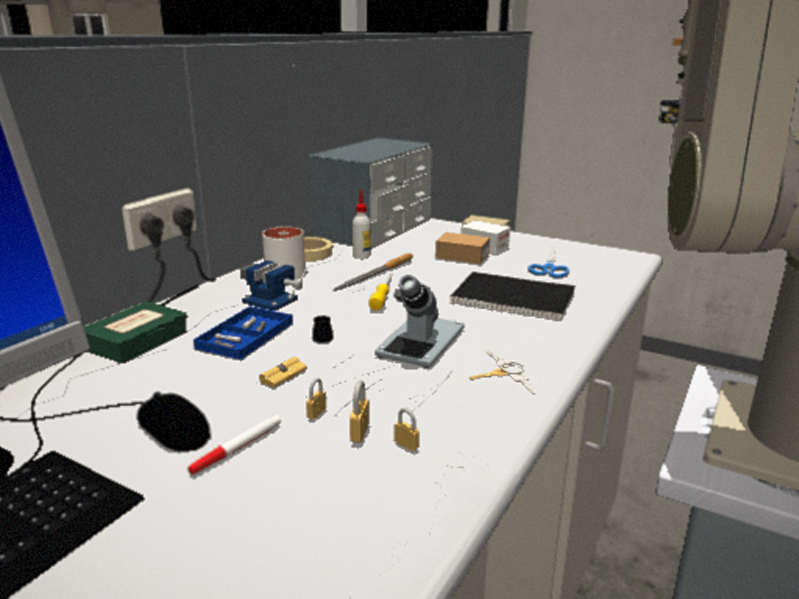

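View pics/top0.png

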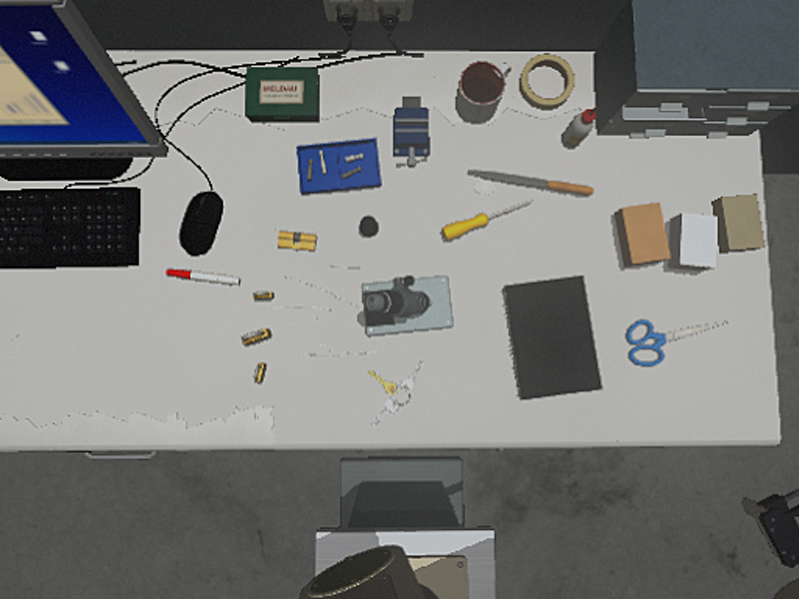

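The side view shows three padlocks at about (316,400), (359,415), (406,430) and the scope at (420,320). In the top view the padlocks are at (263,296), (256,337), (260,373), the scope at (395,302) and the pad at (552,337). I'll make an enlarged crop to measure the sizes.

```bash
python3 - <<'E'
from h import *
import pickle
F=pickle.load(open('f0.pkl','rb'))
def c(n,x0,y0,x1,y1,w,h):
    return cv2.resize(F[n]['color'][y0:y1,x0:x1,::-1],(w,h),interpolation=cv2.INTER_CUBIC)
a=c('top',145,175,195,250,400,600)   # x8
b=c('side',190,235,290,295,400,240) # x4
d=c('side',240,170,300,235,332,360)
m=np.zeros((600,800,3),np.uint8);m[:,:400]=a;m[:240,400:]=b;m[240:,400:732]=d
cv2.imwrite('pics/m1.png',m)
for n in('top','side'):
    f=F[n];hsv=cv2.cvtColor(f['color'],cv2.COLOR_RGB2HSV)
    mk=cv2.inRange(hsv,(12,90,50),(32,255,255))
    N,l,s,ce=cv2.connectedComponentsWithStats(mk)
    for i in range(1,N):
        if s[i,4]>25: print(n,s[i],ce[i].round(1),onz(f,[ce[i]],20 if n=='side' else 38).round(0))
f=F['top'];print('pad',onz(f,np.array([[504,287],[583,277],[601,388],[521,399]])/1.56,16).round(0))
print('base',onz(f,np.array([[361,283],[450,277],[453,329],[368,335]])/1.56,8).round(0))
E
```

```text
top [351 116  29   8 130] [365.1 119.7] [[ 765. -305.   38.]]
top [399 130  31  39 894] [413.5 149.3] [[ 679. -440.   38.]]
top [284 137  30  17 238] [297.3 144.8] [[ 692. -110.   38.]]
top [178 148  25  13 216] [190.  154.2] [[666. 192.  38.]]
top [163 187  12   4  29] [169.2 189.2] [[568. 248.  38.]]
top [156 211  16  10  55] [164.3 215.8] [[494. 260.  38.]]
top [165 233   4  12  30] [166.3 238.1] [[433. 253.  38.]]
top [237 238  17  14  53] [246.3 245.5] [[411.  34.  38.]]
side [426  68   9  11  40] [429.8  72.4] [[  704. -3266.    20.]]
side [232 148   6  11  59] [234.4 153. ] [[ 900. -383.   20.]]
side [280 149  34  20 512] [295.3 158.3] [[ 686. -442.   20.]]
side [195 152  18  15 221] [202.7 158.9] [[ 957. -269.   20.]]
side [247 162  17  10  78] [255.1 166.8] [[ 761. -290.   20.]]
side [236 182  13  17 146] [242.4 190.2] [[691. -96.  20.]]
side [166 229  31  20 286] [180.8 238.5] [[660. 217.  20.]]
side [302 236  23   7  57] [314.6 239.3] [[400.  68.  20.]]
side [197 251  12  18 158] [202.4 259.3] [[566. 264.  20.]]
side [224 256  12  28 233] [230.1 270. ] [[496. 269.  20.]]
side [253 270  15  19 214] [260.  279.1] [[430. 267.  20.]]
pad [[ 583. -185.   16.]
 [ 601. -331.   16.]
 [ 399. -356.   16.]
 [ 381. -210.   16.]]
base [[592.  77.   8.]
 [603. -87.   8.]
 [507. -91.   8.]
 [497.  64.   8.]]
```

View pics/m1.png

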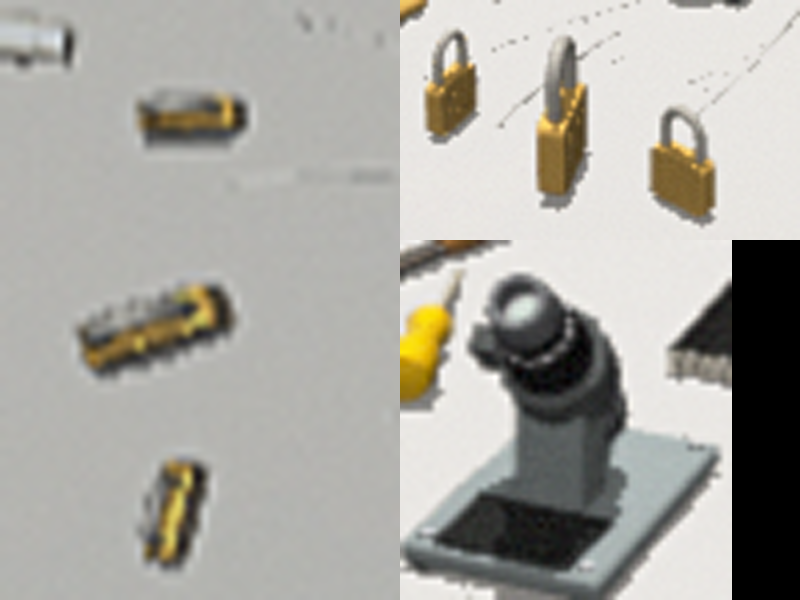

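The middle padlock looks clearly bigger. The other two span about 37 mm in the top view and this one about 50 mm, so it should be the listed one. I'll move to a spot between scope and padlock for close views, and record joint/TCP pairs on the way.

Request:
step_arm(series=[[[26,-27.4,-5.2],[0,0,0],0],[[26,-27.4,-5.2],[0,0,0],0],[[26,-27.4,-5.2],[0,0,0],0],[[26,-27.4,-5.2],[0,0,0],0],[[26,-27.4,-5.2],[0,0,0],0],[[26,-27.4,-5.2],[0,0,0],0],[[26,-27.4,-5.2],[0,0,0],0],[[26,-27.4,-5.2],[0,0,0],0],[[26,-27.4,-5.2],[0,0,0],0],[[26,-27.4,-5.2],[0,0,0],0],[[26,-27.4,-5.2],[0,0,0],0],[[26,-27.4,-5.2],[0,0,0],0]])

```text
clock: 1.35
tool_pos: [399.5, -105.0, 300.1]
orientation: [3.061, 0.708, 0.0]
ft_force: [0.1, 0.2, 0.2]
grip_width: 0.999
```

```bash
cat >> h.py <<'E'
import json
def log():
    s=ctrl.sense();open('log.txt','a').write(json.dumps([s['joints'].tolist(),s['tool_pos'].tolist(),s['orientation'].tolist()])+'\n')
    return s
E
python3 - <<'E'
from h import *
import pickle
s=log();print(s['clock'],s['joints'].round(3),s['tool_pos'].round(1))
f=ctrl.grab_frame('wrist');print(f['fx'],f['fy']);pickle.dump(f,open('w1.pkl','wb'));save(f,'w1.png',s=1.56)
F=pickle.load(open('f0.pkl','rb'))
f=F['side'];b=onz(f,[[228,283]],0)[0];print('base',b,'px/h',proj(f,[b,b+[0,0,75]]),'seen top 232,243')
f=F['top'];print(proj(f,[[494,260,40],[494,308,40]]))
E
```

```text
1.35 [-0.381 -0.41   1.866  0.     1.685  0.735] [ 399.5 -105.   300.1]
340.3645158856323 340.3645158856323
base [ 4.91430061e+02  2.83495716e+02 -5.68434189e-14] px/h [[228.         283.        ]
 [227.34415552 249.4003556 ]] seen top 232,243
[[164.17033238 215.67942503]
 [146.68982472 215.75585427]]
```

View pics/w1.png

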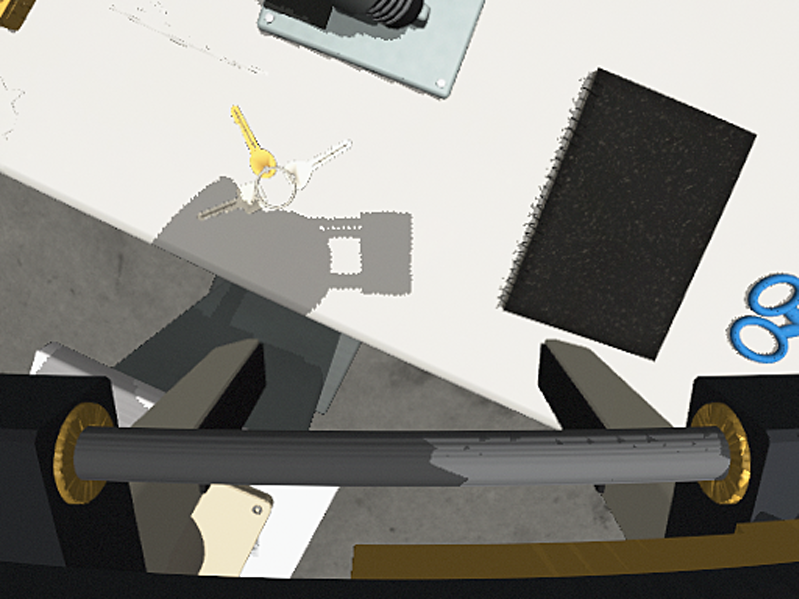

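The wrist view shows the pad on the right, corners at (600,68), (757,133), (655,360) and (500,308), and the scope base at the top edge. I'll go over the scope next.

Request:
step_arm(series=[[[35,-14.8,-5],[0,0,0],0],[[35,-14.8,-5],[0,0,0],0],[[35,-14.8,-5],[0,0,0],0],[[35,-14.8,-5],[0,0,0],0],[[0,0,0],[0,0,0],0]])

```text
clock: 1.9
tool_pos: [500.9, 11.0, 319.7]
orientation: [-3.058, -0.713, -0.0]
ft_force: [-1.0, -0.0, -0.7]
grip_width: 1.003
```

```bash
python3 - <<'E'
from h import *
import pickle
s=log();print(s['clock'],s['joints'].round(3),s['tool_pos'].round(1))
f=ctrl.grab_frame('wrist');pickle.dump(f,open('w2.pkl','wb'));save(f,'w2.png',s=1.56)
E
```

```text
1.9 [-8.100e-02 -1.590e-01  1.627e+00  1.000e-03  1.674e+00  1.031e+00] [500.9  11.  319.7]
```

Request:
step_arm(series=[[[23,-38,0],[0,0,0],0],[[23,-38,0],[0,0,0],0],[[23,-38,0],[0,0,0],0],[[23,-38,0],[0,0,0],0],[[23,-38,0],[0,0,0],0],[[0,0,0],[0,0,0],0]])

```text
clock: 2.55
tool_pos: [518.2, 232.6, 319.2]
orientation: [-3.058, -0.714, 0.002]
ft_force: [0.2, -0.7, -0.3]
grip_width: 1.001
```

```bash
python3 - <<'E'
from h import *
import pickle
s=log();print(s['clock'],s['joints'].round(3),s['tool_pos'].round(1))
f=ctrl.grab_frame('wrist');pickle.dump(f,open('w3.pkl','wb'));save(f,'w3.png',s=1.56)
E
```

```text
2.55 [3.310e-01 2.500e-02 1.452e+00 1.000e-03 1.666e+00 1.443e+00] [518.2 232.6 319.2]
```

View pics/w2.png

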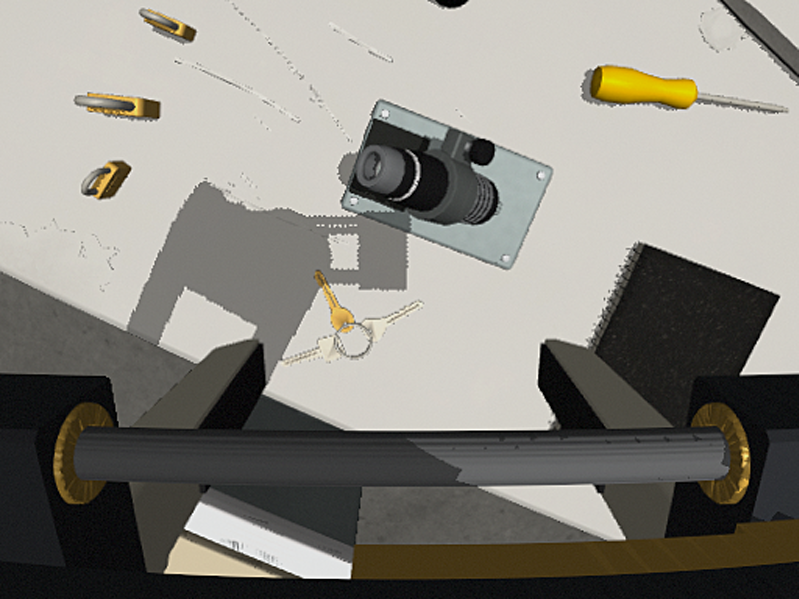

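View pics/w3.png

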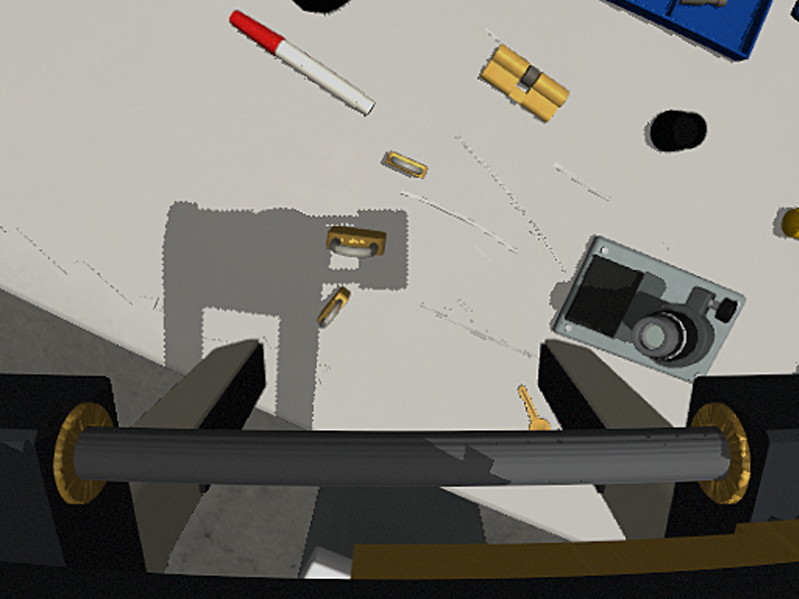

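w2 shows the scope from above: collar face about (375,168), base corners about (375,100), (552,166), (508,269). w3 shows the collar at (656,337) and the middle padlock's body at (328–385, 226–258). I'll make one enlarged crop for exact pixels.

```bash
python3 - <<'E'
from h import *
import pickle
a=pickle.load(open('w3.pkl','rb'));b=pickle.load(open('w2.pkl','rb'));s=pickle.load(open('f0.pkl','rb'))['side']
def c(f,x0,y0,x1,y1,k):
    return cv2.resize(f['color'][y0:y1,x0:x1,::-1],None,fx=k,fy=k,interpolation=cv2.INTER_CUBIC)
m=np.zeros((600,800,3),np.uint8)
def put(i,x,y): m[y:y+i.shape[0],x:x+i.shape[1]]=i
put(c(a,200,140,250,170,8),0,0)      # padlock x8
put(c(a,395,190,445,235,8),400,0)    # collar w3 x8
put(c(b,215,85,315,160,4),0,250)      # scope w2 x4 -> 400x300
put(c(s,245,170,285,200,8),400,360)    # collar side x8 -> 320x240
cv2.imwrite('pics/m2.png',m)
E
```

```text
(no output)
```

View pics/m2.png

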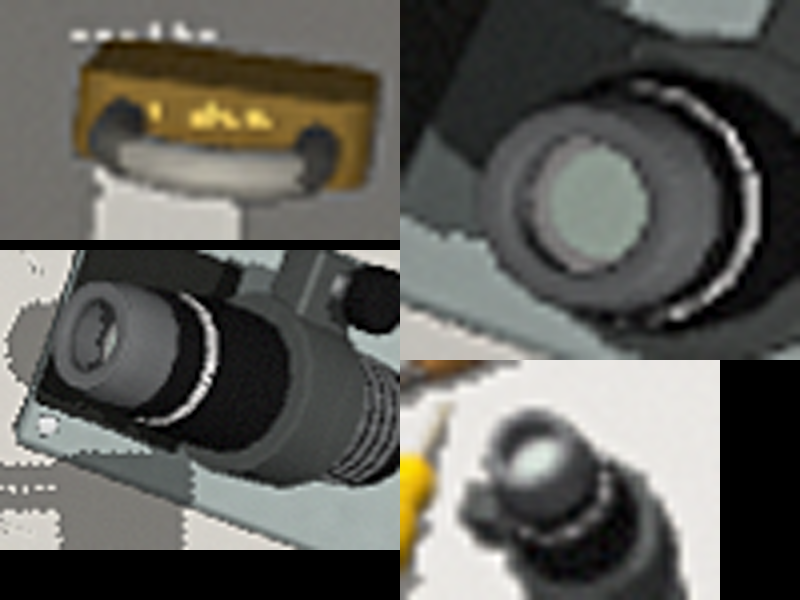

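```bash
python3 - <<'E'
from h import *
import pickle
a=pickle.load(open('w3.pkl','rb'));b=pickle.load(open('w2.pkl','rb'));F=pickle.load(open('f0.pkl','rb'));s=F['side']
def multi(L):
    A=np.zeros((3,3));r=np.zeros(3);rs=[]
    for f,p in L:
        o,d=ray(f,[p]);M=np.eye(3)-np.outer(d[0],d[0]);A+=M;r+=M@o;rs.append((M,o))
    x=np.linalg.solve(A,r);return x.round(1),[np.linalg.norm(M@(x-o)).round(1) for M,o in rs]
print('collar',multi([(a,(418.4,215.6)),(b,(239,106.5)),(s,(262.25,182.25))]),multi([(a,(418.4,215.6)),(b,(239,106.5))]))
sc=onz(b,np.array([[384,114],[541,174],[506,259],[353,201]])/1.56,10);print(sc.round(1))
for i,j in((0,1),(3,2),(0,3),(1,2)): v=sc[i]-sc[j];print(np.linalg.norm(v).round(1),np.degrees(np.arctan2(v[1],v[0])).round(2))
print('centre',sc.mean(0))
q=onz(a,np.array([[210.6,148.1],[247.3,151.9],[245.3,163.7],[209.8,159.4]]),40);print(q.round(1),q.mean(0).round(1))
for i,j in((0,1),(3,2),(0,3),(1,2)): v=q[i]-q[j];print(np.linalg.norm(v).round(1),np.degrees(np.arctan2(v[1],v[0])).round(2))
p=onz(b,np.array([[640,241],[779,297]])/1.56,16);print('pad',p)
print(onz(pickle.load(open('w1.pkl','rb')),np.array([[600,68],[757,133],[655,360],[500,308]])/1.56,16).round(1))
# shackle height: top in w3 and side
print(multi([(a,(200+205/8,140+172/8)),(s,(232,243.5))]))
E
cat log.txt
```

```text
collar (array([546. ,  52.4, 123.5]), [np.float64(1.4), np.float64(1.2), np.float64(0.9)]) (array([546.6,  53.4, 127.5]), [np.float64(0.2), np.float64(0.2)])
[[582.3  67.5  10. ]
 [597.8 -73.1  10. ]
 [519.9 -82.   10. ]
 [506.1  60.   10. ]]
141.4 96.29
142.6 95.56
76.6 5.66
78.4 6.51
centre [551.51180211  -6.88941992  10.        ]
[[496.3 287.9  40. ]
 [512.4 244.2  40. ]
 [497.6 239.8  40. ]
 [482.6 282.8  40. ]] [497.2 263.7  40. ]
46.6 110.28
45.5 109.25
14.6 20.4
15.4 16.4
pad [[ 587.32532437 -178.40668123   16.        ]
 [ 604.29142029 -327.92085041   16.        ]]
[[ 586.8 -185.2   16. ]
 [ 606.2 -328.2   16. ]
 [ 400.  -356.8   16. ]
 [ 381.2 -207.5   16. ]]
(array([495.9, 262.7,  76. ]), [np.float64(1.3), np.float64(1.3)])
[[-0.3814100043131042, -0.4095750992986361, 1.8660652204373445, 2.3920493821960914e-06, 1.6849898689592855, 0.7348026546701393], [399.47741917359457, -105.04488738414184, 300.1361660182432], [3.06073063175058, 0.7079123264381818, 0.00014731731199729917]]
[[-0.08132711784110265, -0.1587484751470922, 1.6266479723372702, 0.0011836292936444328, 1.6740320402661142, 1.0312797095439816], [500.8769977854075, 10.968280499861077, 319.67065972375997], [-3.058274265724995, -0.7133512972485161, -5.801268044264518e-05]]
[[0.3308201861286932, 0.02526206678806609, 1.451631180374522, 0.0013531304170467618, 1.6658026322977275, 1.4430930908235269], [518.2055162234265, 232.61926010777233, 319.1867904921581], [-3.0581488349014063, -0.7138698550447624, 0.0019377861780388763]]
```

The middle padlock is confirmed: shackle top at 76 mm, width about 46–48, centre (497,264), front normal at about 199.7°. The scope axis azimuth is about 96°, collar about (546,53,125). Next I'll fit the arm's kinematics and find which grasp allows all three presses.

```bash
cat > kin.py <<'E'
from h import *
from scipy.optimize import least_squares
LO=np.array([-2.96,-.89,.02,-1.34,0,-2.66]);HI=np.array([2.96,2.26,2.5,4.48,2.73,2.66])
def fk(q,k,s4=1):
    a1,L2,L3,e,d1,d6=k
    B=R.from_euler('ZY',[q[0],q[1]]);E=B*R.from_euler('Y',q[2])
    W=E*R.from_euler('ZYZ',[s4*q[3],q[4],q[5]])
    p=R.from_euler('Z',q[0]).apply([a1,0,d1])+B.apply([0,0,L2])+E.apply([e,0,L3])+W.apply([0,0,d6])
    return p,W*R.from_euler('Z',-np.pi/2)
D=[([-1.20141400e+00,1.31157764e-01,1.48925131e+00,0,1.52297613,-8.53886729e-02],[263.38551372,-538.52385119,236.60479052],[-3.05899913,-.707815041,4.3e-4])]
D+=[json.loads(l) for l in open('log.txt')]
def fit(d6=None):
    def r(k):
        kk=np.r_[k[:5],d6 if d6 else k[5]];return np.concatenate([fk(q,kk)[0]-p for q,p,o in D])
    x0=[0,450,450,0,300]+([] if d6 else [250]);s=least_squares(r,x0,x_scale=100);return np.r_[s.x[:5],d6 if d6 else s.x[5]],np.abs(s.fun).max()
def ik(p,Rt,k,seeds=30,q0=None):
    rng=np.random.default_rng(0);best=[]
    for i in range(seeds):
        x0=q0 if (q0 is not None and i==0) else rng.uniform(LO,HI)*.8+.1*(LO+HI)
        x0=np.clip(x0,LO+.01,HI-.01)
        s=least_squares(lambda q:np.r_[(fk(q,k)[0]-p)/300,(Rt.inv()*fk(q,k)[1]).as_rotvec()],x0,bounds=(LO,HI))
        if np.abs(s.fun).max()<1e-4 and not any(np.abs(s.x-b).max()<.05 for b in best):best.append(s.x)
    return best
def frame(zt,xt):
    zt=zt/np.linalg.norm(zt);xt=xt/np.linalg.norm(xt);return R.from_matrix(np.c_[xt,np.cross(zt,xt),zt])
E
python3 - <<'E'
from kin import *
for d in(200,260,320):
    k,e=fit(d);print(k.round(1),e.round(2))
for q,p,o in D: print((fk(q,k)[1].inv()*R.from_rotvec(o)).as_rotvec().round(3))
k,_=fit(260)
az=np.radians(96);a=np.array([np.cos(az)*.7071,np.sin(az)*.7071,.7071]);h=np.array([np.sin(az),-np.cos(az),0]) # h ~ +x level
col=np.array([546,53,125.]);v=np.cross(h,a);v=v if v[2]<0 else -v  # v: down-left
print('a',a,'h',h,'v',v)
for name,sx in(('x=+a (A front,B back)',1),('x=-a (A back,B front)',-1)):
    for ph in range(0,360,30):
        zt=np.cos(np.radians(ph))*v+np.sin(np.radians(ph))*h
        tcp=col+a*7+(-7.35)*zt   # TCP 7.35 behind face centre along zt
        for Q in ik(tcp,frame(zt,sx*a),k,8): print(name,ph,Q.round(2))
print('keyway')
for ph in range(0,360,45):
    xt=np.cos(np.radians(ph))*v+np.sin(np.radians(ph))*h
    for Q in ik(col+a*27,frame(-a,xt),k,8): print('key tool x ph',ph,Q.round(2))
E
```

```text
[-1.000e-01  3.687e+02  5.533e+02  6.220e+01  1.606e+02  2.000e+02] 51.21
[-1.000e-01  3.689e+02  5.533e+02  6.200e+01  2.203e+02  2.600e+02] 51.15
[ -0.  369.  553.4  61.7 279.9 320. ] 51.08
[0.    0.    3.142]
[-0.     0.     3.142]
[-0.    -0.     3.142]
[ 0.    -0.     3.142]
a [-0.07391208  0.70322643  0.7071    ] h [0.9945219  0.10452846 0.        ] v [-0.07391208  0.70322643 -0.7071    ]
x=+a (A front,B back) 0 [-0.23  0.24  1.7   0.73  1.53  2.65]
x=+a (A front,B back) 30 [-0.27 -0.07  2.09  1.03  1.07  2.48]
x=+a (A front,B back) 60 [-0.18 -0.28  2.42  1.73  0.63  1.95]
x=+a (A front,B back) 120 [0.4  0.4  2.29 3.77 1.57 0.58]
x=+a (A front,B back) 150 [0.48 0.76 1.92 4.14 2.03 0.61]
x=+a (A front,B back) 180 [0.44 0.98 1.54 4.38 2.36 0.67]
x=-a (A back,B front) 0 [-0.23  0.24  1.7   0.73  1.53 -0.49]
x=-a (A back,B front) 30 [-0.27 -0.07  2.09  1.03  1.07 -0.66]
x=-a (A back,B front) 60 [-0.18 -0.28  2.42  1.73  0.63 -1.19]
x=-a (A back,B front) 120 [ 0.4   0.4   2.29  3.77  1.57 -2.56]
x=-a (A back,B front) 150 [ 0.48  0.76  1.92  4.14  2.03 -2.53]
x=-a (A back,B front) 180 [ 0.44  0.98  1.54  4.38  2.36 -2.47]
x=-a (A back,B front) 300 [-0.02  0.87  1.03  0.38  2.41 -0.47]
x=-a (A back,B front) 330 [-0.13  0.57  1.33  0.55  1.98 -0.43]
keyway
key tool x ph 0 [ 0.45  0.24  1.69 -0.73  1.55 -2.65]
key tool x ph 45 [ 0.45  0.24  1.69 -0.73  1.55 -1.86]
key tool x ph 90 [ 0.45  0.24  1.69 -0.73  1.55 -1.08]
key tool x ph 135 [ 0.45  0.24  1.69 -0.73  1.55 -0.29]
key tool x ph 180 [ 0.45  0.24  1.69 -0.73  1.55  0.49]
key tool x ph 225 [ 0.45  0.24  1.69 -0.73  1.55  1.28]
key tool x ph 270 [ 0.45  0.24  1.69 -0.73  1.55  2.06]
```

```bash
sed -i 's/a1,L2,L3,e,d1,d6=k/a1,L2,L3,e,d1,d6,b=k/; s/apply(\[a1,0,d1\])/apply([a1,b,d1])/; s/-np.pi\/2)$/np.pi\/2)/' kin.py
python3 - <<'E'
s=open('kin.py').read()
i=s.index('def fit');j=s.index('def ik')
s=s[:i]+'''def fit(d6=None):
    f=lambda k:np.r_[k[:5],d6 if d6 else k[6],k[5]]
    s=least_squares(lambda k:np.concatenate([fk(q,f(k))[0]-p for q,p,o in D]),[0,450,450,0,300,50]+([] if d6 else [250]),x_scale=100)
    return f(s.x),np.abs(s.fun).max()
'''+s[j:]
open('kin.py','w').write(s)
E
python3 - <<'E'
from kin import *
for d in(200,260,320):
    k,e=fit(d);print(k.round(1),e.round(2))
for q,p,o in D: print((fk(q,k)[1].inv()*R.from_rotvec(o)).as_rotvec().round(4))
az=np.radians(96);a=np.array([np.cos(az)*.7071,np.sin(az)*.7071,.7071]);h=np.array([np.sin(az),-np.cos(az),0])
col=np.array([546,53,125.]);v=np.array([a[0],a[1],-a[2]])
for d in (200,300):
  k,_=fit(d);print('d6',d)
  for name,sx in(('x=+a (A front,B back)',1),('x=-a (A back,B front)',-1)):
    for ph in range(0,360,30):
        zt=np.cos(np.radians(ph))*v+np.sin(np.radians(ph))*h
        tcp=col+a*7+(-7.35)*zt
        for Q in ik(tcp,frame(zt,sx*a),k,8): print(name,ph,Q.round(2))
for ph in range(0,360,45):
    xt=np.cos(np.radians(ph))*v+np.sin(np.radians(ph))*h
    for Q in ik(col+a*27,frame(-a,xt),k,8): print('key tool x ph',ph,Q.round(2))
E
```

```text
[-1.000e-01  3.687e+02  5.533e+02  6.220e+01  1.606e+02  2.000e+02
  5.130e+01] 0.1
[-1.000e-01  3.689e+02  5.533e+02  6.200e+01  2.203e+02  2.600e+02
  5.130e+01] 0.06
[ -0.  369.  553.4  61.7 279.9 320.   51.2] 0.03
[ 0. -0. -0.]
[ 0.  0. -0.]
[-0.  0. -0.]
[-0. -0.  0.]
d6 200
x=+a (A front,B back) 0 [-0.25  0.18  1.74  0.73  1.56 -0.49]
x=+a (A front,B back) 30 [-0.28 -0.07  2.04  1.01  1.1  -0.62]
x=+a (A front,B back) 60 [-0.23 -0.23  2.3   1.6   0.66 -1.06]
x=+a (A front,B back) 90 [-0.04 -0.15  2.4   2.91  0.69 -2.17]
x=+a (A front,B back) 120 [ 0.17  0.19  2.26  3.58  1.3  -2.57]
x=+a (A front,B back) 150 [ 0.27  0.51  1.99  3.93  1.83 -2.6 ]
x=+a (A front,B back) 180 [ 0.28  0.72  1.69  4.21  2.22 -2.54]
x=+a (A front,B back) 270 [ 0.04  0.83  1.15 -0.17  2.72 -0.94]
x=+a (A front,B back) 300 [-0.06  0.67  1.24  0.31  2.4  -0.55]
x=+a (A front,B back) 330 [-0.16  0.44  1.45  0.53  2.   -0.46]
x=-a (A back,B front) 0 [-0.25  0.18  1.74  0.73  1.56  2.65]
x=-a (A back,B front) 30 [-0.28 -0.07  2.04  1.01  1.1   2.52]
x=-a (A back,B front) 60 [-0.23 -0.23  2.3   1.6   0.66  2.
[... 879 characters left out ...]
55]
x=-a (A back,B front) 30 [-0.46 -0.08  2.13  1.    1.19  2.35]
x=-a (A back,B front) 120 [0.3  0.58 2.28 3.69 1.69 0.7 ]
x=-a (A back,B front) 150 [0.43 0.93 1.85 4.14 2.06 0.72]
x=-a (A back,B front) 180 [0.4  1.15 1.41 4.4  2.35 0.74]
x=-a (A back,B front) 300 [-0.09  1.    0.87  0.29  2.45  2.58]
x=-a (A back,B front) 330 [-0.23  0.64  1.26  0.48  2.02  2.62]
key tool x ph 0 [ 0.41  0.27  1.67 -0.74  1.51  0.47]
key tool x ph 45 [ 0.41  0.27  1.67 -0.74  1.51  1.26]
key tool x ph 90 [ 0.41  0.27  1.67 -0.74  1.51  2.05]
key tool x ph 225 [ 0.41  0.27  1.67 -0.74  1.51 -1.88]
key tool x ph 270 [ 0.41  0.27  1.67 -0.74  1.51 -1.1 ]
key tool x ph 315 [ 0.41  0.27  1.67 -0.74  1.51 -0.31]
```

The model fits to 0.1 mm. Grasp with tool y = −padlock y works for all presses: front at j6≈−0.7, back at j6≈2.4. Approach and close check.

Request:
step_arm(series=[[[-12.9,-8.8,29.8],[0,0,0],0],[[-12.9,-8.8,29.8],[0,0,0],0],[[-12.9,-8.8,29.8],[0,0,0],0],[[-12.9,-8.8,29.8],[0,0,0],0],[[-12.9,-8.8,29.8],[0,0,0.115],0],[[0,0,0],[0,0,0],0]])

```text
clock: 3.2
tool_pos: [437.6, 237.6, 166.1]
orientation: [3.095, 0.526, -0.014]
ft_force: [-0.1, 0.0, -0.4]
grip_width: 0.996
```

```bash
python3 - <<'E'
from h import *
import pickle
s=log();print(s['clock'],s['joints'].round(3),s['tool_pos'].round(1))
f=ctrl.grab_frame('wrist');pickle.dump(f,open('w4.pkl','wb'))
c=np.array([497.2,263.7,40]);print(proj(f,[c,s['tool_pos']]))
x,y=proj(f,[c])[0].astype(int);x0=max(0,x-60);y0=max(0,y-50);print(x0,y0);save(f,'w4.png',(x0,y0,min(512,x0+130),min(384,y0+100)),6)
E
```

```text
3.2 [ 0.395 -0.093  1.847 -0.     1.397  1.629] [437.6 237.6 166.1]
[[250.57868873 101.04099052]
 [256.72377384 250.29237419]]
190 51
```

View pics/w4.png

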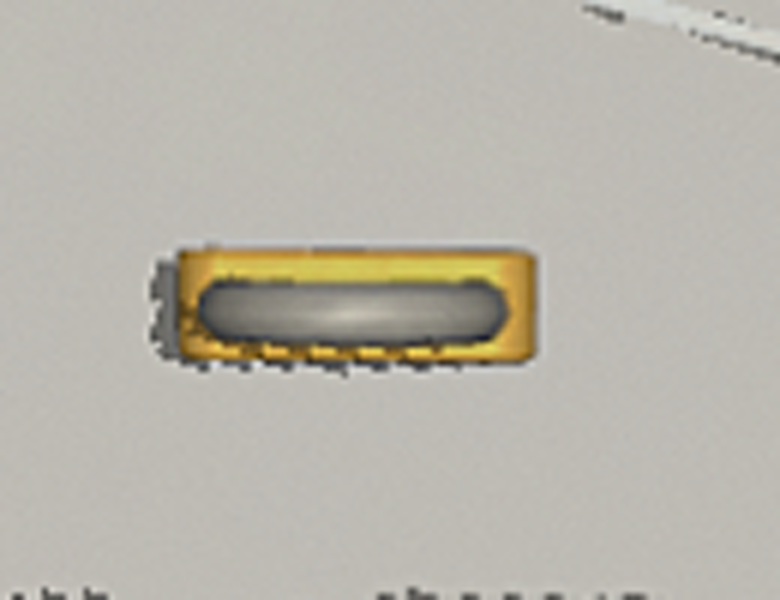

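The padlock sits square in the crop, body corners at about (179,250), (537,250), (537,360), (179,360).

```bash
cat >> kin.py <<'E'
def rows(p,Rt,n,g,cur=None,first=True):
    """print n rows from measured (or given) pose to p,Rt"""
    if cur is None: s=ctrl.sense();cur=(s['tool_pos'],R.from_rotvec(s['orientation']))
    p0,R0=cur;dr=(R0.inv()*Rt).as_rotvec()/n;Rc=R0;out=[]
    for i in range(n):
        out.append([np.round(Rc.inv().apply((np.array(p)-p0)/n),1).tolist(),np.round(dr,4).tolist(),g]);Rc=Rc*R.from_rotvec(dr)
    print(json.dumps(out))
E
python3 - <<'E'
from kin import *
import pickle
f=pickle.load(open('w4.pkl','rb'))
q=onz(f,np.array([[179,250],[537,250],[537,360],[179,360]])/6+[190,51],40);print(q.round(1),q.mean(0).round(1))
for i,j in((0,1),(3,2),(0,3),(1,2)): v=q[i]-q[j];print(np.linalg.norm(v).round(1),np.degrees(np.arctan2(v[1],v[0])).round(2))
s=ctrl.sense();print(R.from_rotvec(s['orientation']).as_matrix().round(4))
c=q.mean(0);ya=np.arctan2(*(q[0]+q[3]-q[1]-q[2])[1::-1]);y=-np.array([np.cos(ya),np.sin(ya),0]);z=np.array([0,0,-1.]);Rt=R.from_matrix(np.c_[np.cross(y,z),y,z])
rows([c[0],c[1],166],Rt,2,0)
E
```

```text
[[495.4 288.4  40. ]
 [510.7 244.6  40. ]
 [497.5 239.8  40. ]
 [482.  284.   40. ]] [496.4 264.2  40. ]
46.3 109.28
46.9 109.29
14.1 17.94
14.1 20.18
[[ 9.424e-01  3.343e-01 -3.900e-03]
 [ 3.343e-01 -9.425e-01 -2.200e-03]
 [-4.400e-03  8.000e-04 -1.000e+00]]
[[[30.8, -2.8, 1.5], [0.0004, 0.0022, 0.0021], 0], [[30.8, -2.8, 1.6], [0.0004, 0.0022, 0.0021], 0]]
```

Request:
step_arm(series=[[[30.8,-2.8,1.5],[0.0004,0.0022,0.0021],0],[[30.8,-2.8,1.5],[0.0004,0.0022,0.0021],0],[[0,0,34],[0,0,0],0],[[0,0,34],[0,0,0],0],[[0,0,34],[0,0,0],0],[[0,0,25],[0,0,0],0],[[0,0,9],[0,0,0],0],[[0,0,0],[0,0,0],0]])

```text
clock: 4.05
tool_pos: [499.5, 265.9, 32.5]
orientation: [-3.096, -0.526, -0.006]
ft_force: [0.8, -0.1, 0.3]
grip_width: 1.002
```

```bash
python3 - <<'E'
from kin import *
s=log();print(s['clock'],s['tool_pos'].round(2),s['ft_force'].round(1));print(R.from_rotvec(s['orientation']).as_matrix().round(4))
y=-np.array([np.cos(np.radians(109.3)),np.sin(np.radians(109.3)),0]);z=np.array([0,0,-1.])
rows([496.4,264.2,27],R.from_matrix(np.c_[np.cross(y,z),y,z]),1,0)
E
```

```text
4.05 [499.51 265.86  32.53] [ 0.8 -0.1  0.3]
[[ 9.440e-01  3.301e-01  3.800e-03]
 [ 3.301e-01 -9.440e-01  1.900e-03]
 [ 4.200e-03 -6.000e-04 -1.000e+00]]
[[[-3.5, 0.5, 5.5], [-0.0006, -0.0042, -0.0005], 0]]
```

Request:
step_arm(series=[[[0,0,0],[0,0,0],0],[[0,0,0],[0,0,0],0]])

```text
clock: 4.25
tool_pos: [500.5, 267.1, 34.7]
orientation: [-3.095, -0.525, -0.013]
ft_force: [-0.2, -0.7, 0.0]
grip_width: 1.001
```

```bash
python3 - <<'E'
from kin import *
s=log();print(s['clock'],s['tool_pos'].round(2),s['ft_force'].round(1));print(R.from_rotvec(s['orientation']).as_matrix().round(4))
y=-np.array([np.cos(np.radians(109.3)),np.sin(np.radians(109.3)),0]);z=np.array([0,0,-1.])
rows([496.4,264.2,27],R.from_matrix(np.c_[np.cross(y,z),y,z]),1,0)
E
```

```text
4.25 [500.55 267.11  34.67] [-0.2 -0.7  0. ]
[[ 0.9441  0.3297  0.0076]
 [ 0.3297 -0.9441  0.0037]
 [ 0.0084 -0.001  -1.    ]]
[[[-4.9, 1.4, 7.6], [-0.001, -0.0084, -0.0009], 0]]
```

Request:
step_arm(series=[[[-4.9,1.4,7.6],[-0.001,-0.0084,-0.001],0],[[0,0,0],[0,0,0],0],[[0,0,0],[0,0,0],0],[[0,0,0],[0,0,0],0]])

```text
clock: 4.65
tool_pos: [494.4, 263.7, 24.6]
orientation: [3.096, 0.526, -0.006]
ft_force: [0.3, -0.1, 0.5]
grip_width: 1.002
```

```bash
python3 - <<'E'
from kin import *
s=log();print(s['clock'],s['tool_pos'].round(2),s['ft_force'].round(1));print(R.from_rotvec(s['orientation']).as_matrix().round(4))
E
```

```text
4.65 [494.38 263.72  24.58] [ 0.3 -0.1  0.5]
[[ 9.438e-01  3.304e-01 -3.600e-03]
 [ 3.304e-01 -9.438e-01 -1.400e-03]
 [-3.900e-03  2.000e-04 -1.000e+00]]
```

Request:
step_arm(series=[[[0,0,0],[0,0,0],0],[[0,0,0],[0,0,0],0]])

```text
clock: 4.85
tool_pos: [494.5, 263.7, 24.6]
orientation: [3.096, 0.526, -0.006]
ft_force: [0.1, 0.7, 0.3]
grip_width: 1.002
```

Request:
step_arm(series=[[[0,0,0],[0,0,0],0],[[0,0,0],[0,0,0],0],[[0,0,0],[0,0,0],0]])

```text
clock: 5.15
tool_pos: [494.4, 263.7, 24.5]
orientation: [3.096, 0.526, -0.006]
ft_force: [-0.2, -0.7, 0.2]
grip_width: 1.002
```

Request:
step_arm(series=[[[0,0,0],[0,0,0],0],[[0,0,0],[0,0,0],0]])

```text
clock: 5.35
tool_pos: [494.4, 263.6, 24.5]
orientation: [3.096, 0.526, -0.006]
ft_force: [0.3, 0.4, -0.0]
grip_width: 1.001
```

Request:
step_arm(series=[[[2,0.2,-2.5],[0,0.004,0],0],[[0,0,0],[0,0,0],0],[[0,0,0],[0,0,0],0],[[0,0,0],[0,0,0],100],[[0,0,0],[0,0,0],140],[[0,0,0],[0,0,0],200],[[0,0,0],[0,0,0],255],[[0,0,0],[0,0,0],255],[[0,0,0],[0,0,0],255],[[0,0,0],[0,0,0],255]], squeeze=45)

```text
clock: 6.35
tool_pos: [496.4, 264.2, 27.0]
orientation: [3.097, 0.526, 0.0]
ft_force: [0.0, 0.9, 0.9]
grip_width: 0.508
```

The grip is good (0.508·93 = 47 mm, pose as planned). Lift straight up.

Request:
step_arm(series=[[[0,0,-10],[0,0,0],255],[[0,0,-30],[0,0,0],255],[[0,0,-40],[0,0,0],255],[[0,0,-40],[0,0,0],255],[[0,0,-40],[0,0,0],255],[[0,0,-40],[0,0,0],255],[[0,0,-10],[0,0,0],255],[[0,0,0],[0,0,0],255],[[0,0,0],[0,0,0],255],[[0,0,0],[0,0,0],255],[[0,0,0],[0,0,0],255]])

```text
clock: 7.45
tool_pos: [495.3, 263.7, 234.4]
orientation: [3.096, 0.526, -0.006]
ft_force: [-0.0, 0.2, -2.4]
grip_width: 0.514
```

```bash
cat >> kin.py <<'E'
az=np.radians(96);a=np.array([np.cos(az)*.70711,np.sin(az)*.70711,.70711]);h=np.array([np.sin(az),-np.cos(az),0]);v=np.array([a[0],a[1],-a[2]])
col=np.array([546.2,52.8,125.5])
y0=-np.array([np.cos(np.radians(109.3)),np.sin(np.radians(109.3)),0]);z0=np.array([0,0,-1.]);R0=R.from_matrix(np.c_[np.cross(y0,z0),y0,z0])
ax=np.cross(z0,-a);ax/=np.linalg.norm(ax)
RK=R.from_rotvec(ax*np.pi/4)*R0   # keyway press
def fit_frame(zt,xt): return frame(zt,xt)
E
python3 - <<'E'
from kin import *
s=ctrl.sense();print(s['clock'],s['tool_pos'].round(2),s['orientation'].round(3),s['grip_width'])
x=RK.as_matrix()[:,0];print('xt',x)
p=col+a*(27+60)-60*x;print('prelook',p)
k,_=fit(260)
for q in ik(p,RK,k,6): print(q.round(2))
rows(p,RK,9,255,cur=(s['tool_pos'],R0))
E
```

```text
7.45 [495.26 263.67 234.38] [ 3.096  0.526 -0.006] 0.5135914248683395
xt [ 0.95084408  0.2635035  -0.16266973]
prelook [482.7189136   98.17135487 196.77875375]
[ 0.45  0.06  1.78 -0.73  1.61  1.77]
[[[-7.4, 16.9, 4.2], [-0.0849, -0.0201, 0.0], 255], [[-7.3, 16.5, 5.7], [-0.0849, -0.0201, 0.0], 255], [[-7.2, 15.9, 7.3], [-0.0849, -0.0201, 0.0], 255], [[-7.0, 15.2, 8.7], [-0.0849, -0.0201, 0.0], 255], [[-6.8, 14.4, 10.1], [-0.0849, -0.0201, 0.0], 255], [[-6.6, 13.5, 11.5], [-0.0849, -0.0201, 0.0], 255], [[-6.4, 12.5, 12.7], [-0.0849, -0.0201, 0.0], 255], [[-6.1, 11.4, 13.8], [-0.0849, -0.0201, 0.0], 255], [[-5.8, 10.2, 14.9], [-0.0849, -0.0201, 0.0], 255]]
```

Request:
step_arm(series=[[[-7.4,16.9,4.2],[-0.0849,-0.0201,0.0],255],[[-7.3,16.5,5.7],[-0.0849,-0.0201,0.0],255],[[-7.2,15.9,7.3],[-0.0849,-0.0201,0.0],255],[[-7.0,15.2,8.7],[-0.0849,-0.0201,0.0],255],[[-6.8,14.4,10.1],[-0.0849,-0.0201,0.0],255],[[-6.6,13.5,11.5],[-0.0849,-0.0201,0.0],255],[[-6.4,12.5,12.7],[-0.0849,-0.0201,0.0],255],[[-6.1,11.4,13.8],[-0.0849,-0.0201,0.0],255],[[-5.8,10.2,14.9],[-0.0849,-0.0201,0.0],255],[[0,0,0],[0,0,0],255],[[0,0,0],[0,0,0],255],[[0,0,0],[0,0,0],255]])

```text
clock: 8.65
tool_pos: [484.2, 99.3, 199.9]
orientation: [2.327, 0.395, -0.061]
ft_force: [0.6, -0.4, -2.8]
grip_width: 0.51
```

```bash
python3 - <<'E'
from kin import *
import pickle
s=log();print(s['clock'],s['tool_pos'].round(2),s['orientation'].round(3))
k,e=fit(); print(k.round(1),e)
print((RK.inv()*R.from_rotvec(s['orientation'])).as_rotvec().round(4))
f=ctrl.grab_frame('wrist');pickle.dump(f,open('w5.pkl','wb'));u=proj(f,[col,col-40*a,s['tool_pos']]);print(u)
save(f,'w5.png',s=1.56)
o,d=ray(f,[u[0]]);print('view angle to axis',np.degrees(np.arccos(-d[0]@a)))
E
```

```text
8.65 [484.21  99.34 199.89] [ 2.327  0.395 -0.061]
[ -0.  369.1 553.4  61.6 318.1 358.5  51.2] 0.006573442673357022
[0.0026 0.0011 0.0009]
[[255.26129694 113.37841779]
 [255.70093927 110.73699542]
 [257.57555597 250.73553278]]
view angle to axis 3.017773162544597
```

View pics/w5.png

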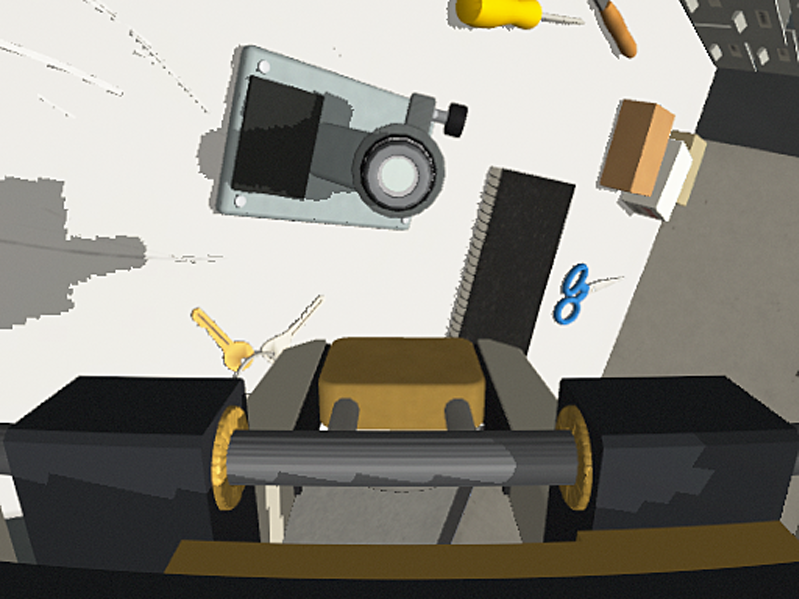

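The view is nearly straight down the optical axis. Collar ring is centred at about (397,174), clamp disc about (398,171), and the padlock sits straight between the fingers at (402,380). Next, refine the ring centre by contour.

```bash
python3 - <<'E'
from kin import *
import pickle
f=pickle.load(open('w5.pkl','rb'));g=cv2.cvtColor(f['color'],cv2.COLOR_RGB2GRAY)[75:145,220:292]
gb=cv2.resize(g,None,fx=4,fy=4,interpolation=cv2.INTER_CUBIC)
print(g[36,5:70]);print(g[5:68,35])
for th in(70,90,120,150,180):
    cs,_=cv2.findContours((gb>th).astype(np.uint8),cv2.RETR_CCOMP,cv2.CHAIN_APPROX_NONE)
    for c in cs:
        if len(c)>40:
            (x,y),(w,hh),_=cv2.fitEllipse(c);x0=x/4+220-.375;y0=y/4+75-.375
            if abs(x0-255)<8 and abs(y0-111)<8 and w>0.85*hh: print(th,round(x0,1),round(y0,1),round(w/4,1),round(hh/4,1))
d=np.linalg.norm(ray(f,[[255,112]])[0]-col);print('dist',d,'27mm px',27*f['fx']/d,'18mm',18*f['fx']/d)
E
```

```text
[ 68  55  71  73  73  71  11  52  27  50  73 134 135 137 142 147 152 197
 197 206 229 224 224 225 224 225 224 224 224 224 224 226 225 224 225 224
 226 224 224 225 214 191 169  71 122 131 135 140 148 149 111  64 106 144
  45  93 107 102 103 102 189 250 241 238 238]
[ 97 105 105 106 110  90  23   0 152 134  22  53  57 120 142 137 134 135
 128 110 179 196 224 226 225 225 224 224 225 225 225 224 224 224 224 225
 224 224 224 224 224 226 218 185 191 195  97 133 137 134 133 135  92  55
   6  34 106  97  84  93 209 199 194]
70 255.9 112.2 40.5 42.2
70 257.4 110.6 76.5 82.7
70 254.5 110.1 49.9 50.5
90 255.8 112.2 39.5 41.7
120 255.1 112.4 38.5 38.9
120 254.7 112.4 27.7 28.0
120 252.9 109.5 75.2 83.4
150 254.1 112.4 25.7 26.4
150 251.6 107.9 75.3 86.9
180 254.3 112.5 24.9 25.2
dist 236.7897608868957 27mm px 38.810132222320476 18mm 25.873421481546988
```

```bash
python3 - <<'E'
from kin import *
import pickle
f=pickle.load(open('w5.pkl','rb'))
o,d=ray(f,[[255.1,112.4]]);c=o+d[0]*(((col-o)@a)/(d[0]@a));print('col',c.round(2))
open('kin.py','a').write(f'col=np.array({c.round(2).tolist()})\n')
s=ctrl.sense();print(s['tool_pos'])
rows(c+a*(27+14),RK,4,255,cur=(s['tool_pos'],R.from_rotvec(s['orientation'])))
E
```

```text
col [546.79  53.05 125.32]
[484.34519911  99.30012424 200.23692239]
[[[14.8, -0.6, 12.3], [-0.0006, -0.0004, -0.0004], 255], [[14.8, -0.6, 12.3], [-0.0006, -0.0004, -0.0004], 255], [[14.8, -0.6, 12.3], [-0.0006, -0.0004, -0.0004], 255], [[14.8, -0.6, 12.3], [-0.0006, -0.0004, -0.0004], 255]]
```

Request:
step_arm(series=[[[14.8,-0.6,8],[-0.0006,-0.0004,-0.0004],255],[[14.8,-0.6,9],[-0.0006,-0.0004,-0.0004],255],[[14.8,-0.6,9],[-0.0006,-0.0004,-0.0004],255],[[14.8,-0.6,9],[-0.0006,-0.0004,-0.0004],255],[[0,0,14],[0,0,0],255],[[0,0,0],[0,0,0],255],[[0,0,0],[0,0,0],255],[[0,0,0],[0,0,0],255],[[0,0,0],[0,0,0],255],[[0,0,0],[0,0,0],255]])

```text
clock: 9.7
tool_pos: [542.9, 81.7, 154.0]
orientation: [2.321, 0.396, -0.063]
ft_force: [0.3, 0.2, -1.8]
grip_width: 0.513
```

```bash
cat >> kin.py <<'E'
KP={'key':np.array([0,0,27.]),'front':np.array([-7.25,0,7]),'back':np.array([7.25,0,7])}
def rep(face,RT):
    s=log();Rm=R.from_rotvec(s['orientation']);p=s['tool_pos']+Rm.apply(KP[face])-col
    w=Rm.inv()*RT
    print(round(s['clock'],2),'axial %.2f lateral h %.2f v %.2f'%(p@a,p@h,p@v),'roterr(tool)',w.as_rotvec().round(4),'F.a %.2f'%(s['ft_force']@a),s['ft_force'].round(2),'tool: a',Rm.inv().apply(a).round(3),'h',Rm.inv().apply(h).round(3),'v',Rm.inv().apply(v).round(3),s['joints'].round(2),s['grip_width'].round(3))
E
python3 -c "
from kin import *
rep('key',RK)"
```

```text
Traceback (most recent call last):
  File "kin.py", line 44, in rep
    print(round(s['clock'],2),'axial %.2f lateral h %.2f v %.2f'%(p@a,p@h,p@v),'roterr(tool)',w.as_rotvec().round(4),'F.a %.2f'%(s['ft_force']@a),s['ft_force'].round(2),'tool: a',Rm.inv().apply(a).round(3),'h',Rm.inv().apply(h).round(3),'v',Rm.inv().apply(v).round(3),s['joints'].round(2),s['grip_width'].round(3))
                                                                                                                                                                                                                                                                                                 ^^^^^^^^^^^^^^^^^^^^^
AttributeError: 'float' object has no attribute 'round'
```

```bash
sed -i "s/s\['grip_width'\].round(3))/round(float(s['grip_width']),3))/" kin.py; python3 -c "
from kin import *
rep('key',RK)"
```

```text
9.7 axial 13.69 lateral h -0.90 v 0.07 roterr(tool) [0.0021 0.001  0.0012] F.a -1.17 [ 0.33  0.19 -1.81] tool: a [-0.001  0.002 -1.   ] h [ 0.973  0.231 -0.001] v [ 0.231 -0.973 -0.002] [ 0.49  0.33  1.61 -0.72  1.56  1.87] 0.513
```

Request:
step_arm(series=[[[0.9,0.2,4],[0,0,0],255],[[0,0,4],[0,0,0],255],[[0,0,1],[0,0,0],255],[[0,0,1],[0,0,0],255],[[0,0,0],[0,0,0],255],[[0,0,0],[0,0,0],255]])

```text
clock: 10.3
tool_pos: [544.4, 74.4, 146.5]
orientation: [2.321, 0.396, -0.065]
ft_force: [-0.9, 2.7, -1.1]
grip_width: 0.514
```

Request:
step_arm(series=[[[0,0,1],[0,0,0],255],[[0,0,1],[0,0,0],255],[[0,0,0],[0,0,0],255]])

```text
clock: 10.6
tool_pos: [544.6, 73.0, 145.0]
orientation: [2.321, 0.396, -0.065]
ft_force: [-1.6, 4.4, -0.2]
grip_width: 0.513
```

```bash
python3 -c "
from kin import *
rep('key',RK)"
```

```text
10.6 axial 1.09 lateral h -0.12 v 0.18 roterr(tool) [0.0022 0.0019 0.0015] F.a 3.13 [-1.64  4.44 -0.16] tool: a [-0.002  0.002 -1.   ] h [ 0.973  0.231 -0.001] v [ 0.231 -0.973 -0.003] [ 0.48  0.34  1.63 -0.72  1.54  1.87] 0.513
```

Contact was at axial about 4.4 mm, so the collar is now in by about 3.3 mm. A little more, then hold.

Request:
step_arm(series=[[[0,0,0.6],[0,0,0],255],[[0,0,0],[0,0,0],255],[[0,0,0],[0,0,0],255],[[0,0,0],[0,0,0],255]])

```text
clock: 11.0
tool_pos: [544.6, 72.6, 144.6]
orientation: [2.321, 0.396, -0.065]
ft_force: [-1.3, 3.9, 0.1]
grip_width: 0.516
```

Request:
step_arm(series=[[[0,0,0],[0,0,0],255],[[0,0,0],[0,0,0],255],[[0,0,0],[0,0,0],255],[[0,0,0],[0,0,0],255],[[0,0,0],[0,0,0],255]])

```text
clock: 11.5
tool_pos: [544.6, 72.5, 144.6]
orientation: [2.321, 0.396, -0.065]
ft_force: [-1.6, 4.3, -1.1]
grip_width: 0.51
```

```bash
python3 -c "
from kin import *
rep('key',RK)
f=ctrl.grab_frame('side');save(f,'s1.png',(225,150,315,210),8)
"
```

```text
11.5 axial 0.47 lateral h -0.13 v 0.18 roterr(tool) [0.0023 0.0019 0.0016] F.a 2.41 [-1.56  4.32 -1.05] tool: a [-0.002  0.002 -1.   ] h [ 0.973  0.232 -0.001] v [ 0.232 -0.973 -0.003] [ 0.48  0.34  1.63 -0.72  1.54  1.87] 0.51
```

View pics/s1.png

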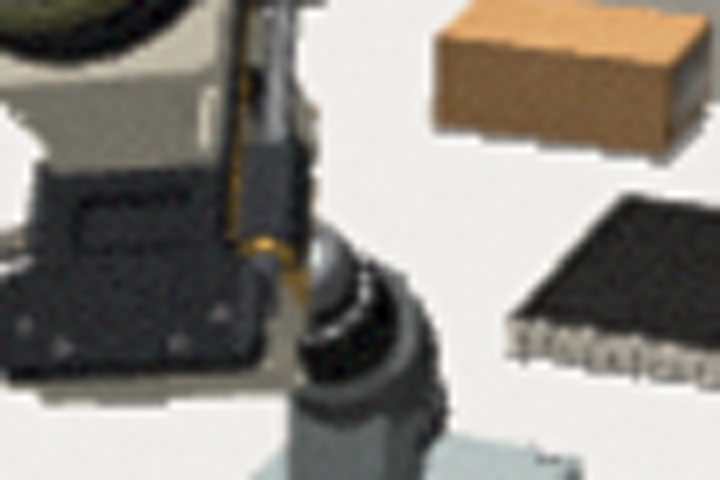

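The view shows the padlock's lower edge against the collar at the nose. Force estimates range from 4.1 to 4.8 N, i.e. about 3 mm. I'll push slightly more and average the readings while holding.

Request:
step_arm(series=[[[0,0,0.8],[0,0,0],255],[[0,0,0],[0,0,0],255],[[0,0,0],[0,0,0],255]])

```text
clock: 11.85
tool_pos: [544.7, 71.9, 144.0]
orientation: [2.321, 0.396, -0.065]
ft_force: [-1.8, 5.0, -1.4]
grip_width: 0.515
```

```bash
cat >> kin.py <<'E'
def avg(n=8,w=1.7):
    L=[]
    for _ in range(n):
        ctrl.grab_frame('top');s=ctrl.sense();L.append(s['ft_force'])
    L=np.array(L);print('net push along a: %.2f +- %.2f'%((L@a).mean()+w,(L@a).std()/n**.5),'lateral h %.2f v %.2f'%((L@h).mean(),(L@v).mean()),'clock',s['clock'])
E
python3 -c "
from kin import *
avg(10);rep('key',RK)"
```

```text
net push along a: 4.67 +- 0.12 lateral h -1.52 v 3.19 clock 12.35
12.35 axial -0.33 lateral h -0.13 v 0.14 roterr(tool) [0.0023 0.0019 0.0015] F.a 3.33 [-2.66  3.91  0.54] tool: a [-0.002  0.002 -1.   ] h [ 0.973  0.231 -0.001] v [ 0.231 -0.973 -0.003] [ 0.48  0.34  1.63 -0.72  1.54  1.87] 0.513
```

Force (about 4.7 N) and travel (about 3.3–4.5 mm) both lie in the window, and it was held over 0.6 s. Draw off and take the free baseline.

Request:
step_arm(series=[[[0,0,-4],[0,0,0],255],[[0,0,-8],[0,0,0],255],[[0,0,-10],[0,0,0],255],[[0,0,0],[0,0,0],255],[[0,0,0],[0,0,0],255],[[0,0,0],[0,0,0],255]])

```text
clock: 12.95
tool_pos: [543.0, 87.3, 159.3]
orientation: [2.321, 0.396, -0.065]
ft_force: [-1.0, -0.4, -2.8]
grip_width: 0.515
```

```bash
python3 - <<'E'
from kin import *
avg(6,0);rep('key',RK)
k,e=fit();print(k.round(1),e)
# front press orientation: tool x=+a, zt at phi
from itertools import product
for ph in (0,10,20,30):
    zt=np.cos(np.radians(ph))*v+np.sin(np.radians(ph))*h
    for nm,sx,fc in(('front',1,'front'),('back',-1,'back')):
        Rt=frame(zt,sx*a)
        for off in(0,40,90):
            for q in ik(col+4*a+off*a-Rt.apply(KP[fc]),Rt,k,6): print(nm,ph,off,q.round(2))
E
```

```text
net push along a: -1.79 +- 0.22 lateral h 0.25 v 1.76 clock 13.25
13.25 axial 21.42 lateral h -0.23 v 0.17 roterr(tool) [0.0024 0.0023 0.0016] F.a -1.80 [ 0.57 -0.18 -2.31] tool: a [-0.002  0.002 -1.   ] h [ 0.973  0.232 -0.002] v [ 0.232 -0.973 -0.003] [ 0.5   0.34  1.6  -0.71  1.58  1.87] 0.515
[  0.  369.1 553.4  61.6 318.1 358.5  51.2] 0.00660475935615068
front 0 0 [-0.41  0.33  1.65  0.66  1.61 -0.65]
front 0 40 [-0.37  0.27  1.67  0.68  1.62 -0.59]
front 0 90 [-0.32  0.19  1.69  0.7   1.64 -0.51]
back 0 0 [-0.41  0.33  1.65  0.66  1.61  2.49]
back 0 40 [-0.37  0.27  1.67  0.68  1.62  2.55]
back 0 90 [-0.32  0.19  1.69  0.7   1.64  2.63]
front 10 0 [-0.47  0.19  1.82  0.75  1.48 -0.71]
front 10 40 [-0.42  0.12  1.84  0.76  1.49 -0.64]
front 10 90 [-0.36  0.04  1.86  0.78  1.5  -0.56]
back 10 0 [-0.47  0.19  1.82  0.75  1.48  2.43]
back 10 40 [-0.42  0.12  1.84  0.76  1.49  2.5 ]
back 10 90 [-0.36  0.04  1.86  0.78  1.5   2.58]
front 20 0 [-0.51  0.06  1.99  0.86  1.36 -0.78]
front 20 40 [-0.46 -0.02  2.02  0.86  1.36 -0.71]
front 20 90 [-0.4  -0.12  2.03  0.87  1.37 -0.61]
back 20 0 [-0.51  0.06  1.99  0.86  1.36  2.36]
back 20 40 [-0.46 -0.02  2.02  0.86  1.36  2.43]
back 20 90 [-0.4  -0.12  2.03  0.87  1.37  2.53]
front 30 0 [-0.56 -0.07  2.16  0.99  1.24 -0.88]
front 30 40 [-0.5  -0.16  2.19  0.98  1.24 -0.79]
front 30 90 [-0.43 -0.28  2.21  0.97  1.24 -0.67]
back 30 0 [-0.56 -0.07  2.16  0.99  1.24  2.26]
back 30 40 [-0.5  -0.16  2.19  0.98  1.24  2.35]
back 30 90 [-0.43 -0.28  2.21  0.97  1.24  2.47]
```

```bash
cat >> kin.py <<'E'
def jrows(qs,n,k,g=255,show=True):
    """joint-space path via waypoints qs, n rows per leg, ease in/out over the whole; prints rows"""
    qs=np.array(qs);T=[]
    s=np.linspace(0,1,n+1)
    # trapezoid easing
    w=np.minimum(1,np.minimum(np.arange(n)+1,n-np.arange(n))/3);s=np.r_[0,np.cumsum(w)/w.sum()]*(len(qs)-1)
    q=np.array([[np.interp(x,range(len(qs)),qs[:,j]) for j in range(6)] for x in s])
    P=[fk(x,k) for x in q];out=[]
    for (p0,R0),(p1,R1) in zip(P[:-1],P[1:]):
        out.append([np.round(R0.inv().apply(p1-p0),1).tolist(),np.round((R0.inv()*R1).as_rotvec(),4).tolist(),g])
    print('max mm %.1f deg %.2f dq/row'%(max(np.linalg.norm(o[0]) for o in out),np.degrees(max(np.linalg.norm(o[1]) for o in out))),np.abs(np.diff(q,axis=0)).max(0).round(3))
    if show: print('TCP',[np.round(p).astype(int).tolist() for p,_ in P])
    for i in range(0,n,10): print(json.dumps(out[i:i+10]))
def ft(ph,sx):
    zt=np.cos(np.radians(ph))*v+np.sin(np.radians(ph))*h;return frame(zt,sx*a)
RF=ft(10,1);RB=ft(10,-1)
E
python3 - <<'E'
from kin import *
k,e=fit();q0=ctrl.sense()['joints']
p0=ctrl.sense()['tool_pos'];Rc=R.from_rotvec(ctrl.sense()['orientation'])
q1=ik(p0+np.array([0,40,60]),Rc,k,1,q0)[0]
q3=ik(col+4*a+40*a-RF.apply(KP['front']),RF,k,1,np.array([-.42,.12,1.84,.76,1.49,-.64]))[0]
qm=(q1+q3)/2;print(fk(qm,k)[0],fk(qm,k)[1].as_matrix()[:,2])
jrows([q0,q1],4,k)
jrows([q1,q3],24,k)
E
```

```text
[461.98188372  93.85211631 107.96633512] [-0.33731695  0.01023068 -0.94133555]
max mm 24.1 deg 0.04 dq/row [0.018 0.003 0.036 0.005 0.041 0.012]
TCP [[543, 87, 159], [544, 94, 169], [544, 107, 189], [544, 121, 209], [543, 127, 219]]
[[[0.8, 2.7, -11.7], [-0.0007, 0.0001, 0.0002], 255], [[0.7, 5.2, -23.5], [-0.0006, 0.0001, 0.0002], 255], [[-0.3, 4.9, -23.6], [0.0006, -0.0001, -0.0002], 255], [[-0.6, 2.3, -11.8], [0.0007, -0.0001, -0.0003], 255]]
max mm 20.9 deg 7.02 dq/row [0.044 0.009 0.016 0.066 0.01  0.113]
TCP [[543, 127, 219], [540, 123, 214], [533, 116, 202], [523, 106, 187], [513, 99, 172], [504, 93, 159], [494, 90, 148], [486, 87, 137], [479, 87, 129], [472, 87, 121], [467, 89, 115], [464, 91, 111], [462, 94, 108], [462, 97, 107], [463, 100, 107], [466, 103, 108], [471, 105, 111], [478, 107, 115], [486, 107, 121], [495, 106, 128], [505, 103, 136], [517, 99, 145], [529, 93, 155], [538, 87, 163], [542, 84, 166]]
[[[-3.1, -2.3, 6.7], [0.0242, -0.0138, -0.0311], 255], [[-6.0, -4.7, 12.8], [0.0501, -0.0242, -0.0613], 255], [[-8.0, -7.1, 17.9], [0.0787, -0.0274, -0.0897], 255], [[-
[... 411 characters left out ...]
0.0738], 255], [[2.1, -2.4, 3.2], [0.047, 0.0666, -0.0726], 255], [[2.8, -1.4, 1.5], [0.0367, 0.0728, -0.0715], 255], [[3.4, -0.2, -0.2], [0.0257, 0.0775, -0.0707], 255], [[3.9, 1.1, -1.9], [0.0141, 0.0806, -0.0701], 255], [[4.3, 2.5, -3.5], [0.0022, 0.0821, -0.0696], 255], [[4.5, 3.9, -5.1], [-0.0098, 0.082, -0.0693], 255], [[4.5, 5.4, -6.7], [-0.0216, 0.0802, -0.0692], 255], [[4.3, 7.0, -8.2], [-0.0331, 0.0768, -0.0693], 255], [[3.9, 8.6, -9.7], [-0.044, 0.0718, -0.0695], 255]]
[[[3.3, 10.2, -11.1], [-0.054, 0.0655, -0.0699], 255], [[2.4, 11.8, -12.4], [-0.0632, 0.0579, -0.0705], 255], [[1.0, 8.8, -8.9], [-0.0466, 0.0338, -0.0474], 255], [[0.3, 4.7, -4.6], [-0.0245, 0.0153, -0.0238], 255]]
```

```bash
python3 - <<'E'
from kin import *
k,e=fit();q0=ctrl.sense()['joints']
p0=ctrl.sense()['tool_pos'];Rc=R.from_rotvec(ctrl.sense()['orientation'])
q1=ik(p0+np.array([-5,45,55]),Rc,k,1,q0)[0]
q3=ik(col+4*a+40*a-RF.apply(KP['front']),RF,k,1,np.array([-.42,.12,1.84,.76,1.49,-.64]))[0]
q4=ik(col+4*a+95*a-RF.apply(KP['front']),RF,k,1,q3)[0]
Rm=fk((q1+q4)/2,k)[1]
qm=ik(np.array([520,110,250]),R.from_euler('ZXY',[0,0,0])*Rm,k,1,(q1+q4)/2)[0];print(qm.round(2),q4.round(2),Rm.as_matrix()[:,2].round(2))
jrows([q0,q1],4,k)
jrows([q1,qm,q4],26,k)
E
```

```text
[0.09 0.24 1.37 0.04 1.84 0.64] [-0.36  0.03  1.86  0.78  1.5  -0.55] [-0.31  0.01 -0.95]
max mm 23.8 deg 0.04 dq/row [0.022 0.002 0.033 0.006 0.041 0.007]
TCP [[543, 87, 159], [543, 95, 169], [542, 110, 187], [540, 125, 205], [538, 132, 214]]
[[[0.3, 1.3, -11.7], [-0.0006, 0.0001, 0.0003], 255], [[-0.1, 2.4, -23.6], [-0.0005, 0.0, 0.0003], 255], [[-1.2, 2.1, -23.7], [0.0005, -0.0, -0.0002], 255], [[-1.0, 1.0, -11.9], [0.0006, -0.0001, -0.0003], 255]]
max mm 11.1 deg 6.10 dq/row [0.04  0.018 0.041 0.062 0.029 0.1  ]
TCP [[538, 132, 214], [536, 130, 213], [533, 125, 211], [528, 119, 209], [523, 115, 207], [519, 112, 207], [516, 110, 208], [514, 108, 210], [513, 108, 213], [513, 108, 218], [513, 108, 224], [515, 109, 231], [517, 110, 240], [520, 110, 250], [516, 112, 240], [513, 114, 231], [511, 117, 223], [510, 120, 217], [510, 123, 212], [511, 126, 208], [513, 128, 205], [516, 129, 203], [520, 130, 203], [525, 129, 203], [531, 127, 204], [536, 124, 205], [538, 123, 205]]
[[[-2.2, 0.3, 2.6], [0.0225, -0.0138, -0.0229], 255], [[-4.2, 0.5, 4.6], [0.0464, -0.0244, -0.0459], 255], [[-5.7,
[... 556 characters left out ...]
8, -0.0787], 255], [[1.3, -1.3, 10.9], [0.0329, 0.064, -0.0783], 255], [[1.5, -0.9, 9.6], [0.0245, 0.0685, -0.0753], 255], [[1.5, -0.4, 8.3], [0.0154, 0.0718, -0.0725], 255], [[1.6, 0.2, 6.9], [0.0059, 0.0738, -0.0698], 255], [[1.6, 0.9, 5.6], [-0.0039, 0.0746, -0.0673], 255], [[1.5, 1.7, 4.2], [-0.0138, 0.074, -0.0648], 255], [[1.3, 2.5, 2.9], [-0.0236, 0.0721, -0.0626], 255]]
[[[1.0, 3.4, 1.6], [-0.0331, 0.0689, -0.0605], 255], [[0.5, 4.3, 0.3], [-0.0422, 0.0645, -0.0585], 255], [[-0.1, 5.2, -1.0], [-0.0507, 0.0589, -0.0567], 255], [[-0.9, 6.1, -2.3], [-0.0583, 0.0522, -0.0551], 255], [[-1.1, 4.6, -2.2], [-0.0427, 0.0307, -0.0359], 255], [[-0.7, 2.4, -1.3], [-0.0224, 0.014, -0.0177], 255]]
```

TCP stays above 203 mm and near y≈110–130, so it is clear. Executing.

Request:
step_arm(series=[[[0.3,1.3,-11.7],[0,0,0],255],[[-0.1,2.4,-23.6],[0,0,0],255],[[-1.2,2.1,-23.7],[0,0,0],255],[[-1.0,1.0,-11.9],[0,0,0],255],[[-2.2,0.3,2.6],[0.0225,-0.0138,-0.0229],255],[[-4.2,0.5,4.6],[0.0464,-0.0244,-0.0459],255],[[-5.7,0.6,5.6],[0.0725,-0.0286,-0.0689],255],[[-5.0,0.5,4.0],[0.0748,-0.0187,-0.0692],255],[[-4.3,0.4,2.4],[0.0759,-0.0086,-0.0697],255],[[-3.7,0.3,0.7],[0.0756,0.0015,-0.0703],255]])

```text
clock: 14.25
tool_pos: [516.3, 109.7, 208.2]
orientation: [2.578, 0.786, -0.447]
ft_force: [0.3, 0.5, -2.7]
grip_width: 0.515
```

Request:
step_arm(series=[[[-3.1,0.3,-0.9],[0.0741,0.0115,-0.0711],255],[[-2.6,0.2,-2.6],[0.0713,0.0211,-0.072],255],[[-2.1,0.2,-4.2],[0.0672,0.0303,-0.073],255],[[-1.7,0.1,-5.8],[0.0621,0.0388,-0.0742],255],[[-1.2,0.1,-7.4],[0.0559,0.0464,-0.0756],255],[[-0.7,0.1,-8.9],[0.0487,0.0532,-0.0771],255],[[-0.2,0.0,-10.4],[0.0409,0.0588,-0.0787],255],[[1.3,-1.3,10.9],[0.0329,0.064,-0.0783],255],[[1.5,-0.9,9.6],[0.0245,0.0685,-0.0753],255],[[1.5,-0.4,8.3],[0.0154,0.0718,-0.0725],255]])

```text
clock: 15.25
tool_pos: [511.2, 117.3, 223.2]
orientation: [-2.283, -1.587, 0.151]
ft_force: [-0.9, -0.9, -2.9]
grip_width: 0.513
```

Request:
step_arm(series=[[[1.6,0.2,6.9],[0.0059,0.0738,-0.0698],255],[[1.6,0.9,5.6],[-0.0039,0.0746,-0.0673],255],[[1.5,1.7,4.2],[-0.0138,0.074,-0.0648],255],[[1.3,2.5,2.9],[-0.0236,0.0721,-0.0626],255],[[1.0,3.4,1.6],[-0.0331,0.0689,-0.0605],255],[[0.5,4.3,0.3],[-0.0422,0.0645,-0.0585],255],[[-0.1,5.2,-1.0],[-0.0507,0.0589,-0.0567],255],[[-0.9,6.1,-2.3],[-0.0583,0.0522,-0.0551],255],[[-1.1,4.6,-2.2],[-0.0427,0.0307,-0.0359],255],[[-0.7,2.4,-1.3],[-0.0224,0.014,-0.0177],255],[[0,0,0],[0,0,0],255],[[0,0,0],[0,0,0],255]])

```text
clock: 16.45
tool_pos: [538.3, 122.7, 205.5]
orientation: [-1.763, -1.821, -0.865]
ft_force: [-0.0, 0.6, -2.4]
grip_width: 0.513
```

Request:
step_arm(series=[[[0,0,0],[0,0,0],255],[[0,0,0],[0,0,0],255],[[0,0,0],[0,0,0],255]])

```text
clock: 16.75
tool_pos: [538.6, 123.1, 205.7]
orientation: [-1.762, -1.822, -0.867]
ft_force: [0.7, 0.2, -2.0]
grip_width: 0.514
```

```bash
python3 - <<'E'
from kin import *
rep('front',RF);avg(4,1.75)
k,e=fit();print(k.round(1),e)
rows(col+4*a+25*a-RF.apply(KP['front']),RF,5,255)
E
```

```text
16.75 axial 99.42 lateral h 0.40 v -0.09 roterr(tool) [-0.0004 -0.0001  0.0009] F.a -1.30 [ 0.69  0.19 -1.95] tool: a [1.    0.001 0.   ] h [-0.001  0.985  0.173] v [ 0.    -0.173  0.985] [-0.35  0.03  1.86  0.78  1.5  -0.55] 0.514
net push along a: 0.10 +- 0.31 lateral h -0.13 v 2.01 clock 16.95
[  0.  369.1 553.4  61.6 318.1 358.5  51.2] 0.006604458855065332
[[[-14.0, -0.1, -0.0], [-0.0, -0.0001, 0.0001], 255], [[-14.0, -0.1, -0.0], [-0.0, -0.0001, 0.0001], 255], [[-14.0, -0.1, -0.0], [-0.0, -0.0001, 0.0001], 255], [[-14.0, -0.1, -0.0], [-0.0, -0.0001, 0.0001], 255], [[-14.0, -0.1, -0.0], [-0.0, -0.0001, 0.0001], 255]]
```

Request:
step_arm(series=[[[-10,0,0],[0,0,0],255],[[-16,-0.2,0],[0,0,0],255],[[-18,-0.2,0],[0,0,0],255],[[-18,0,0],[0,0,0],255],[[-14,0,0],[0,0,0],255],[[-8,0,0],[0,0,0],255],[[-4,0,0],[0,0,0],255],[[-2,0,0],[0,0,0],255],[[-1,0,0],[0,0,0],255],[[0,0,0],[0,0,0],255],[[0,0,0],[0,0,0],255],[[0,0,0],[0,0,0],255]])

```text
clock: 18.15
tool_pos: [545.0, 59.1, 141.5]
orientation: [-1.762, -1.822, -0.868]
ft_force: [0.6, -0.3, -2.5]
grip_width: 0.518
```

```bash
python3 - <<'E'
from kin import *
avg(3,1.75);rep('front',RF)
E
```

```text
net push along a: 0.02 +- 0.30 lateral h 0.15 v 1.65 clock 18.3
18.3 axial 8.37 lateral h 0.04 v -0.13 roterr(tool) [ 0.0002 -0.0002  0.0009] F.a -2.36 [ 0.51 -0.37 -2.92] tool: a [1.    0.001 0.   ] h [-0.001  0.985  0.174] v [-0.    -0.174  0.985] [-0.46  0.18  1.82  0.75  1.48 -0.7 ] 0.515
```

Request:
step_arm(series=[[[-1,0,0],[0,0,0],255],[[-1,0,0],[0,0,0],255],[[-1,0,0],[0,0,0],255],[[-1,0,0],[0,0,0],255],[[0,0,0],[0,0,0],255]])

```text
clock: 18.8
tool_pos: [545.2, 56.0, 138.1]
orientation: [-1.763, -1.821, -0.867]
ft_force: [0.2, 0.8, -2.7]
grip_width: 0.512
```

Request:
step_arm(series=[[[-1,0,0],[0,0,0],255],[[-0.5,0,0],[0,0,0],255],[[0,0,0],[0,0,0],255]])

```text
clock: 19.1
tool_pos: [545.3, 55.1, 137.4]
orientation: [-1.762, -1.821, -0.868]
ft_force: [0.4, 0.5, -0.7]
grip_width: 0.511
```

```bash
python3 - <<'E'
from kin import *
avg(4,1.75);rep('front',RF)
E
```

```text
net push along a: 2.35 +- 0.24 lateral h -0.62 v 1.54 clock 19.3
19.3 axial 2.84 lateral h 0.02 v -0.10 roterr(tool) [ 0.0001 -0.0005  0.0006] F.a 0.42 [-0.7   0.84 -0.31] tool: a [1.    0.001 0.001] h [-0.001  0.985  0.174] v [-0.    -0.174  0.985] [-0.47  0.2   1.82  0.75  1.48 -0.71] 0.51
```

Request:
step_arm(series=[[[-1,0,0],[0,0,0],255],[[-1,0,0],[0,0,0],255],[[-1,0,0],[0,0,0],255],[[-0.4,0,0],[0,0,0],255],[[0,0,0],[0,0,0],255],[[0,0,0],[0,0,0],255]])

```text
clock: 19.9
tool_pos: [545.6, 52.7, 134.9]
orientation: [-1.762, -1.821, -0.867]
ft_force: [-0.4, 3.2, 1.3]
grip_width: 0.517
```

```bash
python3 - <<'E'
from kin import *
avg(10,1.75);rep('front',RF)
E
```

```text
net push along a: 5.10 +- 0.17 lateral h -0.63 v 1.38 clock 20.4
20.4 axial -0.70 lateral h -0.01 v -0.06 roterr(tool) [ 0.0001 -0.0004  0.0005] F.a 3.10 [-0.88  3.44  0.87] tool: a [1.    0.001 0.   ] h [-0.001  0.985  0.174] v [-0.    -0.174  0.985] [-0.47  0.2   1.82  0.75  1.48 -0.72] 0.516
```

Net push is 5.1 N, about 3.9 mm. Hold a bit longer, draw off, then turn half a turn about the tool axis.

Request:
step_arm(series=[[[0,0,0],[0,0,0],255],[[0,0,0],[0,0,0],255],[[4,0,0],[0,0,0],255],[[10,0,0],[0,0,0],255],[[18,0,0],[0,0,0],255],[[18,0,0],[0,0,0],255],[[18,0,0],[0,0,0],255],[[10,0,0],[0,0,0.03],255],[[0,0,0],[0,0,0.08],255],[[0,0,0],[0,0,0.13],255],[[0,0,0],[0,0,0.14],255],[[0,0,0],[0,0,0.14],255]])

```text
clock: 21.6
tool_pos: [539.7, 107.5, 190.1]
orientation: [-2.096, -1.253, -0.648]
ft_force: [-1.1, 0.7, -2.0]
grip_width: 0.516
```

Request:
step_arm(series=[[[0,0,0],[0,0,0.14],255],[[0,0,0],[0,0,0.14],255],[[0,0,0],[0,0,0.14],255],[[0,0,0],[0,0,0.14],255],[[0,0,0],[0,0,0.14],255],[[0,0,0],[0,0,0.14],255],[[0,0,0],[0,0,0.14],255],[[0,0,0],[0,0,0.14],255],[[0,0,0],[0,0,0.14],255],[[0,0,0],[0,0,0.14],255],[[0,0,0],[0,0,0.14],255],[[0,0,0],[0,0,0.14],255]])

```text
clock: 22.8
tool_pos: [539.7, 107.4, 190.0]
orientation: [-2.242, 0.697, 0.159]
ft_force: [-0.4, -0.7, -3.5]
grip_width: 0.513
```

Request:
step_arm(series=[[[0,0,0],[0,0,0.14],255],[[0,0,0],[0,0,0.14],255],[[0,0,0],[0,0,0.14],255],[[0,0,0],[0,0,0.14],255],[[0,0,0],[0,0,0.14],255],[[0,0,0],[0,0,0.1],255],[[0,0,0],[0,0,0.05],255],[[0,0,0],[0,0,0],255],[[0,0,0],[0,0,0],255],[[0,0,0],[0,0,0],255],[[0,0,0],[0,0,0],255]])

```text
clock: 23.9
tool_pos: [539.8, 107.5, 190.0]
orientation: [-1.81, 1.597, 0.563]
ft_force: [-0.1, -0.2, -2.3]
grip_width: 0.511
```

```bash
python3 - <<'E'
from kin import *
avg(3,1.75);rep('back',RB)
E
```

```text
net push along a: -0.47 +- 0.19 lateral h -0.10 v 1.62 clock 24.05
24.05 axial 77.29 lateral h 0.60 v -0.17 roterr(tool) [-0.0001  0.0003  0.0923] F.a -2.67 [ 0.23 -1.02 -2.73] tool: a [-0.996 -0.092  0.   ] h [ 0.091 -0.981  0.174] v [-0.016  0.173  0.985] [-0.38  0.06  1.86  0.77  1.49  2.46] 0.516
```

Request:
step_arm(series=[[[0,0,0],[0,0,0.0923],255],[[8,0.3,0],[0,0,0],255],[[15,0.3,0],[0,0,0],255],[[15,0,0],[0,0,0],255],[[12,0,0],[0,0,0],255],[[9,0,0],[0,0,0],255],[[5,0,0],[0,0,0],255],[[3,0,0],[0,0,0],255],[[1.3,0,0],[0,0,0],255],[[0,0,0],[0,0,0],255],[[0,0,0],[0,0,0],255],[[0,0,0],[0,0,0],255]])

```text
clock: 25.25
tool_pos: [544.4, 59.6, 142.0]
orientation: [-1.743, 1.687, 0.604]
ft_force: [0.0, -0.5, -2.0]
grip_width: 0.516
```

```bash
python3 - <<'E'
from kin import *
avg(3,1.75);rep('back',RB)
E
```

```text
net push along a: -0.90 +- 0.06 lateral h -0.35 v 1.75 clock 25.4
25.4 axial 9.19 lateral h -0.61 v 0.01 roterr(tool) [-0.0001  0.0003  0.0002] F.a -2.66 [-0.37 -0.74 -3.06] tool: a [-1. -0.  0.] h [ 0.    -0.985  0.174] v [0.    0.174 0.985] [-0.46  0.18  1.83  0.75  1.48  2.44] 0.511
```

Request:
step_arm(series=[[[1,-0.6,0],[0,0,0],255],[[1,0,0],[0,0,0],255],[[1,0,0],[0,0,0],255],[[1,0,0],[0,0,0],255],[[0,0,0],[0,0,0],255]])

```text
clock: 25.9
tool_pos: [545.0, 56.5, 138.7]
orientation: [-1.743, 1.688, 0.605]
ft_force: [0.3, 0.2, -3.5]
grip_width: 0.512
```

Request:
step_arm(series=[[[1,0,0],[0,0,0],255],[[1,0,0],[0,0,0],255],[[0,0,0],[0,0,0],255]])

```text
clock: 26.2
tool_pos: [545.3, 55.3, 137.6]
orientation: [-1.743, 1.688, 0.605]
ft_force: [-0.3, 2.1, -1.1]
grip_width: 0.512
```

```bash
python3 - <<'E'
from kin import *
avg(4,1.75);rep('back',RB)
E
```

```text
net push along a: 2.69 +- 0.39 lateral h -0.39 v 1.75 clock 26.4
26.4 axial 3.16 lateral h -0.07 v -0.03 roterr(tool) [-0.      0.0006 -0.0001] F.a 1.92 [-0.04  2.61  0.12] tool: a [-1.     0.     0.001] h [-0.    -0.985  0.174] v [0.001 0.174 0.985] [-0.47  0.19  1.82  0.75  1.48  2.43] 0.512
```

About 0.9 mm in. Advance 3.1 mm more and hold.

Request:
step_arm(series=[[[1,0,0],[0,0,0],255],[[1,0,0],[0,0,0],255],[[1,0,0],[0,0,0],255],[[0,0,0],[0,0,0],255],[[0,0,0],[0,0,0],255],[[0,0,0],[0,0,0],255]])

```text
clock: 27.0
tool_pos: [545.5, 53.2, 135.4]
orientation: [-1.743, 1.688, 0.605]
ft_force: [0.1, 3.2, 1.0]
grip_width: 0.512
```

```bash
python3 - <<'E'
from kin import *
avg(10,1.75);rep('back',RB)
E
```

```text
net push along a: 5.14 +- 0.11 lateral h -0.65 v 1.44 clock 27.5
27.5 axial -0.01 lateral h -0.08 v -0.04 roterr(tool) [-0.0001  0.0004 -0.0002] F.a 3.37 [-0.7   2.88  1.82] tool: a [-1.  0.  0.] h [-0.    -0.985  0.174] v [0.    0.174 0.985] [-0.47  0.2   1.82  0.75  1.48  2.43] 0.515
```

Request:
step_arm(series=[[[0,0,0],[0,0,0],255],[[0,0,0],[0,0,0],255],[[-4,0,0],[0,0,0],255],[[-10,0,0],[0,0,0],255],[[-18,0,0],[0,0,0],255],[[-18,0,0],[0,0,0],255],[[-18,0,0],[0,0,0],255],[[-8,0,0],[0,0,0],255],[[0,0,0],[0,0,0],255],[[0,0,0],[0,0,0],255],[[0,0,0],[0,0,0],255]])

```text
clock: 28.6
tool_pos: [539.6, 106.1, 188.3]
orientation: [-1.743, 1.689, 0.606]
ft_force: [0.4, -0.2, -3.1]
grip_width: 0.514
```

```bash
python3 - <<'E'
from kin import *
rep('back',RB)
s=ctrl.sense();k,e=fit();q0=s['joints']
def best(p,Rt,q):
    L=ik(np.array(p),Rt,k,6,q);return min(L,key=lambda x:np.abs(x-q).max())
# final: tool down; pick yaw giving j6 ~1.6
zt=np.array([0,0,-1.]);yaw=-.59-1.6
y=np.array([np.cos(yaw),np.sin(yaw),0]);RD=R.from_matrix(np.c_[np.cross(y,zt),y,zt])
qe=best([493,-269,200],RD,np.array([-.6,.1,1.6,0,1.5,1.6]))
Rc=R.from_rotvec(s['orientation']);p0=s['tool_pos']
q1=best(p0+np.array([-10,-10,110]),Rc*R.from_rotvec((Rc.inv()*RD).as_rotvec()*.2),q0)
q2=best([505,-90,310],Rc*R.from_rotvec((Rc.inv()*RD).as_rotvec()*.65),(q0+qe)/2)
print(q0.round(2),q1.round(2),q2.round(2),qe.round(2),'yaw',yaw)
jrows([q0,q1,q2,qe],30,k)
E
```

```text
28.6 axial 75.15 lateral h -0.35 v 0.23 roterr(tool) [ 0.0003  0.0001 -0.0013] F.a -2.37 [ 0.44 -0.19 -3.12] tool: a [-1.     0.001  0.   ] h [-0.001 -0.985  0.173] v [0.    0.173 0.985] [-0.38  0.07  1.86  0.77  1.49  2.55] 0.514
[-0.38  0.07  1.86  0.77  1.49  2.55] [-0.32 -0.04  1.69  0.62  1.68  2.6 ] [-0.44 -0.01  1.53  0.24  1.78  2.09] [-0.59  0.05  1.65 -0.    1.45  1.6 ] yaw -2.19
max mm 23.1 deg 3.53 dq/row [0.016 0.011 0.018 0.041 0.036 0.055]
TCP [[540, 106, 188], [540, 106, 192], [540, 105, 200], [539, 104, 211], [539, 104, 223], [538, 103, 235], [537, 101, 247], [536, 100, 258], [534, 99, 270], [532, 98, 282], [530, 97, 294], [529, 83, 298], [528, 64, 297], [526, 45, 297], [524, 25, 297], [522, 5, 298], [519, -15, 300], [516, -36, 302], [512, -56, 304], [508, -76, 308], [506, -96, 306], [507, -115, 292], [508, -134, 280], [508, -154, 267], [507, -173, 255], [506, -192, 243], [504, -212, 232], [501, -231, 221], [497, -250, 210], [494, -263, 203], [493, -269, 200]]
[[[-2.5, -0.5, -2.9], [-0.0038, 0.004, -0.0071], 255], [[-5.0, -0.9, -5.8], [-0.0076, 0.0082, -0.014], 255],
[... 828 characters left out ...]
[13.4, 12.5, -10.0], [-0.028, 0.0277, -0.0397], 255], [[12.7, 13.6, -9.8], [-0.0296, 0.0258, -0.0385], 255], [[14.5, 13.3, -4.1], [-0.0234, 0.0259, -0.0343], 255]]
[[[18.6, 11.6, 7.4], [-0.0103, 0.0292, -0.0281], 255], [[17.6, 12.8, 7.7], [-0.0125, 0.0284, -0.0294], 255], [[16.5, 13.8, 8.0], [-0.0147, 0.0274, -0.0306], 255], [[15.3, 14.8, 8.3], [-0.0167, 0.0263, -0.0319], 255], [[14.0, 15.6, 8.6], [-0.0186, 0.0251, -0.0332], 255], [[12.7, 16.3, 8.9], [-0.0203, 0.0237, -0.0346], 255], [[11.4, 16.9, 9.2], [-0.0219, 0.0222, -0.0359], 255], [[9.9, 17.4, 9.5], [-0.0233, 0.0206, -0.0373], 255], [[5.7, 11.8, 6.5], [-0.0163, 0.0128, -0.0256], 255], [[2.6, 5.9, 3.3], [-0.0083, 0.0061, -0.0131], 255]]
```

Path is high and clear. Executing.

Request:
step_arm(series=[[[-2.5,-0.5,-2.9],[-0.0038,0.004,-0.0071],255],[[-5.0,-0.9,-5.8],[-0.0076,0.0082,-0.014],255],[[-7.5,-1.2,-8.8],[-0.0113,0.0128,-0.0205],255],[[-7.4,-1.0,-9.0],[-0.0111,0.0133,-0.0199],255],[[-7.2,-0.8,-9.3],[-0.0109,0.0138,-0.0193],255],[[-7.1,-0.6,-9.5],[-0.0107,0.0143,-0.0187],255],[[-7.0,-0.4,-9.7],[-0.0104,0.0148,-0.0181],255],[[-6.9,-0.2,-9.9],[-0.0102,0.0152,-0.0175],255],[[-6.8,0.0,-10.1],[-0.0099,0.0157,-0.0168],255],[[-6.7,0.3,-10.3],[-0.0097,0.0161,-0.0162],255]])

```text
clock: 29.6
tool_pos: [530.3, 96.7, 296.2]
orientation: [-2.008, 1.598, 0.512]
ft_force: [-0.4, 0.1, -2.0]
grip_width: 0.508
```

Request:
step_arm(series=[[[7.9,2.9,-10.6],[-0.0131,0.0303,-0.0371],255],[[15.2,5.2,-10.7],[-0.0167,0.0365,-0.0468],255],[[15.2,6.4,-10.7],[-0.0187,0.0354,-0.0455],255],[[15.0,7.6,-10.6],[-0.0208,0.0341,-0.0443],255],[[14.8,8.9,-10.5],[-0.0227,0.0328,-0.0432],255],[[14.4,10.1,-10.3],[-0.0246,0.0312,-0.042],255],[[14.0,11.3,-10.2],[-0.0264,0.0295,-0.0408],255],[[13.4,12.5,-10.0],[-0.028,0.0277,-0.0397],255],[[12.7,13.6,-9.8],[-0.0296,0.0258,-0.0385],255],[[14.5,13.3,-4.1],[-0.0234,0.0259,-0.0343],255]])

```text
clock: 30.6
tool_pos: [505.8, -96.8, 307.8]
orientation: [-2.608, 1.283, 0.232]
ft_force: [-0.3, -0.3, -2.9]
grip_width: 0.512
```

Request:
step_arm(series=[[[18.6,11.6,7.4],[-0.0103,0.0292,-0.0281],255],[[17.6,12.8,7.7],[-0.0125,0.0284,-0.0294],255],[[16.5,13.8,8.0],[-0.0147,0.0274,-0.0306],255],[[15.3,14.8,8.3],[-0.0167,0.0263,-0.0319],255],[[14.0,15.6,8.6],[-0.0186,0.0251,-0.0332],255],[[12.7,16.3,8.9],[-0.0203,0.0237,-0.0346],255],[[11.4,16.9,9.2],[-0.0219,0.0222,-0.0359],255],[[9.9,17.4,9.5],[-0.0233,0.0206,-0.0373],255],[[5.7,11.8,6.5],[-0.0163,0.0128,-0.0256],255],[[2.6,5.9,3.3],[-0.0083,0.0061,-0.0131],255],[[0,0,0],[0,0,0],255],[[0,0,0],[0,0,0],255]])

```text
clock: 31.8
tool_pos: [493.6, -268.3, 201.4]
orientation: [-2.991, 0.957, -0.002]
ft_force: [-0.1, 0.2, -2.5]
grip_width: 0.518
```

Request:
step_arm(series=[[[0,0,0],[0,0,0],255],[[0,0,0],[0,0,0],255],[[0,0,0],[0,0,0],255]])

```text
clock: 32.1
tool_pos: [493.6, -268.4, 201.2]
orientation: [-2.992, 0.956, -0.002]
ft_force: [-0.4, -0.1, -3.4]
grip_width: 0.513
```

```bash
cat >> kin.py <<'E'
zd=np.array([0,0,-1.]);yd=np.array([np.cos(-2.19),np.sin(-2.19),0]);RD=R.from_matrix(np.c_[np.cross(yd,zd),yd,zd])
E
python3 - <<'E'
from kin import *
s=log();print(s['clock'],s['tool_pos'].round(2),(R.from_rotvec(s['orientation']).inv()*RD).as_rotvec().round(4),s['grip_width'],s['ft_force'].round(2))
rows([493,-269,48],RD,8,255)
f=ctrl.grab_frame('side');save(f,'s2.png',(270,120,400,220),6)
E
```

```text
32.1 [ 493.59 -268.45  201.18] [-0.0009 -0.0012  0.0006] 0.5127257043659971 [-0.38 -0.12 -3.35]
[[[-0.0, 0.1, 19.1], [-0.0001, -0.0001, 0.0001], 255], [[-0.0, 0.1, 19.1], [-0.0001, -0.0001, 0.0001], 255], [[-0.0, 0.1, 19.1], [-0.0001, -0.0001, 0.0001], 255], [[-0.0, 0.1, 19.1], [-0.0001, -0.0001, 0.0001], 255], [[-0.0, 0.1, 19.1], [-0.0001, -0.0001, 0.0001], 255], [[-0.0, 0.1, 19.1], [-0.0001, -0.0001, 0.0001], 255], [[-0.0, 0.1, 19.1], [-0.0001, -0.0001, 0.0001], 255], [[-0.0, 0.1, 19.1], [-0.0001, -0.0001, 0.0001], 255]]
```

View pics/s2.png

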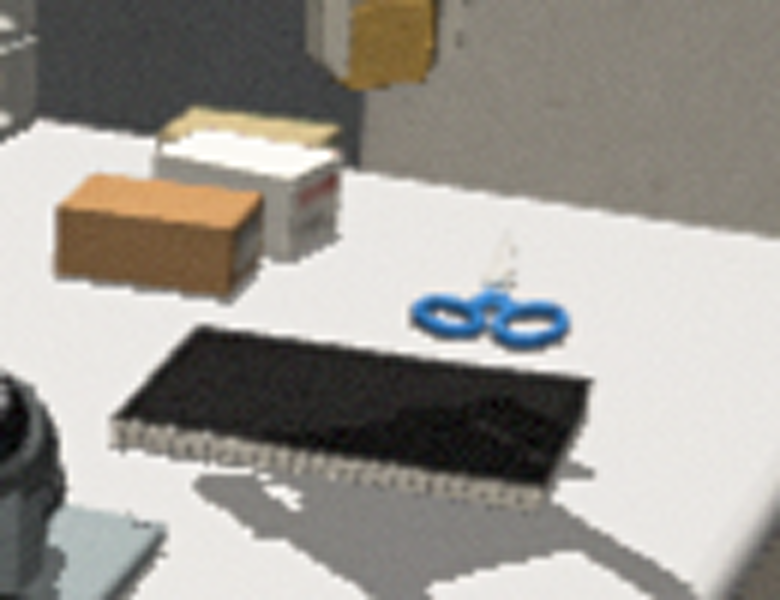

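The view shows the padlock hanging upright in the gripper at (390,50), above the pad. I'll go down to 48 mm, then feel for the pad (contact expected at about TCP 43).

Request:
step_arm(series=[[[0,0.4,10],[-0.0005,-0.001,0.0],255],[[0,0.4,25],[0,0,0],255],[[0,0,30],[0,0,0],255],[[0,0,30],[0,0,0],255],[[0,0,25],[0,0,0],255],[[0,0,18],[0,0,0],255],[[0,0,10],[0,0,0],255],[[0,0,5],[0,0,0],255],[[0,0,0],[0,0,0],255],[[0,0,0],[0,0,0],255],[[0,0,0],[0,0,0],255],[[0,0,0],[0,0,0],255]])

```text
clock: 33.35
tool_pos: [493.5, -269.7, 48.9]
orientation: [2.992, -0.957, 0.003]
ft_force: [0.0, -0.4, -2.3]
grip_width: 0.515
```

Request:
step_arm(series=[[[0,0,1.5],[0,0,0],255],[[0,0,1.5],[0,0,0],255],[[0,0,0],[0,0,0],255],[[0,0,0],[0,0,0],255]])

```text
clock: 33.75
tool_pos: [492.8, -269.2, 44.7]
orientation: [-2.992, 0.957, 0.001]
ft_force: [-0.4, 0.5, -2.9]
grip_width: 0.515
```

```bash
python3 - <<'E'
from kin import *
L=[]
for _ in range(4): ctrl.grab_frame('top');L.append(ctrl.sense()['ft_force'])
s=ctrl.sense();print(s['clock'],s['tool_pos'].round(2),(R.from_rotvec(s['orientation']).inv()*RD).as_rotvec().round(4),np.mean(L,0).round(2))
E
```

```text
33.95 [ 492.94 -269.29   44.85] [-0.0003  0.0001  0.0004] [-0.29  0.03 -3.07]
```

Request:
step_arm(series=[[[0,0,0.6],[0,0,0],255],[[0,0,0.6],[0,0,0],255],[[0,0,0.4],[0,0,0],255],[[0,0,0],[0,0,0],255],[[0,0,0],[0,0,0],255]])

```text
clock: 34.45
tool_pos: [492.9, -269.2, 43.2]
orientation: [-2.992, 0.957, 0.0]
ft_force: [0.2, 0.2, -2.7]
grip_width: 0.514
```

```bash
python3 - <<'E'
from kin import *
L=[]
for _ in range(4): ctrl.grab_frame('top');L.append(ctrl.sense()['ft_force'])
s=ctrl.sense();print(s['clock'],s['tool_pos'].round(2),(R.from_rotvec(s['orientation']).inv()*RD).as_rotvec().round(4),np.mean(L,0).round(2))
E
```

```text
34.65 [ 492.94 -269.27   43.27] [-0.0003  0.0001  0.0003] [-0.12 -0.02 -2.51]
```

Request:
step_arm(series=[[[0,0,0.4],[0,0,0],255],[[0,0,0.3],[0,0,0],255],[[0,0,0],[0,0,0],255],[[0,0,0],[0,0,0],255]])

```text
clock: 35.05
tool_pos: [492.9, -269.2, 42.5]
orientation: [-2.992, 0.957, 0.0]
ft_force: [0.9, 0.2, -2.5]
grip_width: 0.512
```

```bash
python3 - <<'E'
from kin import *
L=[]
for _ in range(4): ctrl.grab_frame('top');L.append(ctrl.sense()['ft_force'])
s=ctrl.sense();print(s['clock'],s['tool_pos'].round(2),np.mean(L,0).round(2))
E
```

```text
35.25 [ 492.94 -269.28   42.55] [ 0.4  -0.25 -2.01]
```

Request:
step_arm(series=[[[0,0,0.4],[0,0,0],255],[[0,0,0.2],[0,0,0],255],[[0,0,0],[0,0,0],255],[[0,0,0],[0,0,0],255]])

```text
clock: 35.65
tool_pos: [492.9, -269.2, 41.9]
orientation: [-2.992, 0.957, 0.0]
ft_force: [-0.1, 0.5, -2.8]
grip_width: 0.512
```

```bash
python3 - <<'E'
from kin import *
L=[]
for _ in range(4): ctrl.grab_frame('top');L.append(ctrl.sense()['ft_force'])
s=ctrl.sense();print(s['clock'],s['tool_pos'].round(2),np.mean(L,0).round(2))
E
```

```text
35.85 [ 492.89 -269.25   41.94] [-0.15 -0.19 -2.35]
```

Request:
step_arm(series=[[[0,0,0.4],[0,0,0],255],[[0,0,0.4],[0,0,0],255],[[0,0,0],[0,0,0],255],[[0,0,0],[0,0,0],255]])

```text
clock: 36.25
tool_pos: [492.9, -269.2, 41.1]
orientation: [-2.992, 0.957, 0.0]
ft_force: [-0.3, -0.3, -2.2]
grip_width: 0.512
```

```bash
python3 - <<'E'
from kin import *
L=[]
for _ in range(4): ctrl.grab_frame('top');L.append(ctrl.sense()['ft_force'])
s=ctrl.sense();print(s['clock'],s['tool_pos'].round(2),np.mean(L,0).round(2))
f=ctrl.grab_frame('side');u=proj(f,[[493,-269,16]])[0];print(u);x,y=u.astype(int);save(f,'s3.png',(x-40,y-40,x+40,y+20),9)
E
```

```text
36.45 [ 492.93 -269.26   41.16] [-0.12 -0.17 -2.57]
[329.52462348 185.48467761]
```

View pics/s3.png

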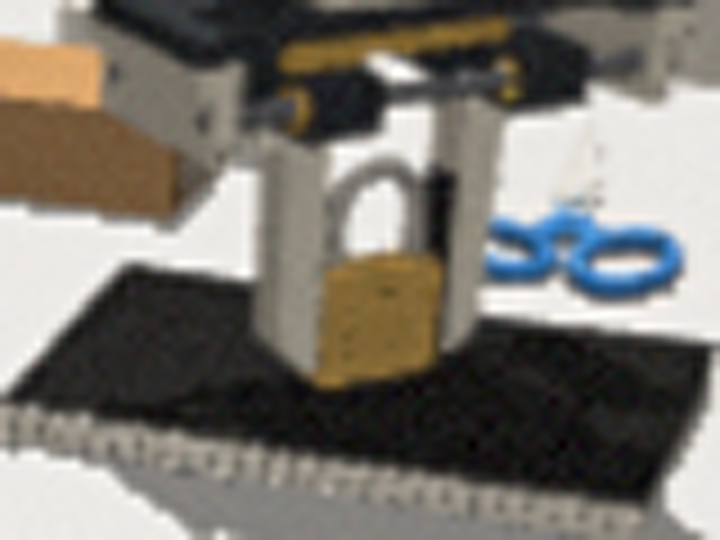

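The padlock hangs upright, bottom edge from (320,388) to (440,368). It protrudes less beyond the fingertips than planned, so it slid about 2 mm up in the grip during the end press. Continue down until contact.

Request:
step_arm(series=[[[0,0,0.4],[0,0,0],255],[[0,0,0.4],[0,0,0],255],[[0,0,0],[0,0,0],255],[[0,0,0],[0,0,0],255]])

```text
clock: 36.9
tool_pos: [492.9, -269.2, 40.3]
orientation: [-2.992, 0.957, 0.0]
ft_force: [0.4, 0.6, -2.9]
grip_width: 0.513
```

```bash
cat > c.py <<'E'
from kin import *
L=[]
for _ in range(4): ctrl.grab_frame('top');L.append(ctrl.sense()['ft_force'])
s=ctrl.sense();print(s['clock'],s['tool_pos'].round(2),np.mean(L,0).round(2))
E
python3 c.py
```

```text
37.1 [ 492.92 -269.25   40.35] [-0.08  0.17 -2.48]
```

Request:
step_arm(series=[[[0,0,0.3],[0,0,0],255],[[0,0,0.3],[0,0,0],255],[[0,0,0],[0,0,0],255],[[0,0,0],[0,0,0],255]])

```text
clock: 37.5
tool_pos: [492.9, -269.2, 39.7]
orientation: [-2.992, 0.957, 0.0]
ft_force: [-0.4, 0.8, -2.4]
grip_width: 0.515
```

```bash
python3 c.py
```

```text
37.7 [ 492.91 -269.23   39.7 ] [-0.44  0.   -2.77]
```

Request:
step_arm(series=[[[0,0,0.4],[0,0,0],255],[[0,0,0.4],[0,0,0],255],[[0,0,0],[0,0,0],255]])

```text
clock: 38.0
tool_pos: [492.9, -269.3, 39.0]
orientation: [-2.992, 0.957, -0.0]
ft_force: [-0.6, 0.6, -1.4]
grip_width: 0.514
```

```bash
python3 c.py; python3 - <<'E'
import json,numpy as np
from kin import *
# wrist view: padlock top-body edge vs expected position
E
```

```text
38.2 [ 492.97 -269.27   39.01] [-0.41  0.64 -1.32]
```

The padlock touches the pad at TCP of about 39.3, which means it slid about 3.7 mm up in the grip; the face-centre offset is still inside 6 mm. Seat it and release softly.

Request:
step_arm(series=[[[0,0,0.3],[0,0,0],255],[[0,0,0],[0,0,0],255],[[0,0,0],[0,0,0],255],[[0,0,0],[0,0,0],255]], squeeze=5)

```text
clock: 38.6
tool_pos: [493.1, -269.4, 39.0]
orientation: [-2.992, 0.957, -0.0]
ft_force: [-2.2, 1.4, 5.3]
grip_width: 0.516
```

Request:
step_arm(series=[[[0,0,0],[0,0,0],118],[[0,0,0],[0,0,0],110],[[0,0,0],[0,0,0],95],[[0,0,0],[0,0,0],70],[[0,0,0],[0,0,0],40],[[0,0,0],[0,0,0],20],[[0,0,0],[0,0,0],10],[[0,0,0],[0,0,0],10]])

```text
clock: 39.4
tool_pos: [492.9, -269.2, 38.6]
orientation: [-2.992, 0.957, 0.0]
ft_force: [0.1, -0.2, -0.6]
grip_width: 0.949
```

```bash
python3 - <<'E'
from kin import *
s=ctrl.sense();print(s['clock'],s['tool_pos'].round(1),s['grip_width'],s['ft_force'].round(1))
f=ctrl.grab_frame('side');x,y=329,185;im=f['color'][y-40:y+20,x-40:x+40,::-1]
g=ctrl.grab_frame('wrist')['color'][150:384,90:420,::-1]
A=cv2.resize(im,(480,360),interpolation=cv2.INTER_CUBIC);B=cv2.resize(g,(320,227))
m=np.zeros((360,800,3),np.uint8);m[:,:480]=A;m[:227,480:]=B;cv2.imwrite('pics/s4.png',m)
E
```

```text
39.4 [ 492.9 -269.2   38.6] 0.9493831997101665 [ 0.1 -0.2 -0.6]
```

Image limit reached, so I'll check by numbers. Lift clear.

Request:
step_arm(series=[[[0,0,-3],[0,0,0],10],[[0,0,-10],[0,0,0],10],[[0,0,-20],[0,0,0],10],[[0,0,-30],[0,0,0],10],[[0,0,-35],[0,0,0],10],[[0,0,-35],[0,0,0],10],[[0,0,-30],[0,0,0],10],[[0,0,-15],[0,0,0],10],[[0,0,-5],[0,0,0],10],[[0,0,0],[0,0,0],10],[[0,0,0],[0,0,0],10],[[0,0,0],[0,0,0],10]])

```text
clock: 40.7
tool_pos: [492.1, -268.8, 219.5]
orientation: [-2.991, 0.956, 0.005]
ft_force: [-0.2, 1.0, -0.8]
grip_width: 0.96
```

```bash
python3 - <<'E'
from kin import *
import pickle
s=ctrl.sense();print(s['clock'],s['tool_pos'].round(1),s['ft_force'].round(1))
f=ctrl.grab_frame('side');hsv=cv2.cvtColor(f['color'],cv2.COLOR_RGB2HSV);mk=cv2.inRange(hsv,(12,90,50),(32,255,255))
u=proj(f,[[493,-269,16],[493,-269,56]]);print('expected base/top px',u.round(1))
N,l,st,ce=cv2.connectedComponentsWithStats(mk)
for i in range(1,N):
    if st[i,4]>40 and abs(ce[i]-u[0]).max()<40: print('side',st[i],ce[i].round(1))
# predicted silhouette of the body upright
yaw=-2.19;y=np.array([np.cos(yaw),np.sin(yaw),0]);x=np.array([-y[1],y[0],0])
C=np.array([[493,-269.3,z]+0*y+0 for z in(16,56)])
P=np.array([c+i*24*y+j*7.25*x for c in C for i in(-1,1) for j in(-1,1)]);pp=proj(f,P);print('pred box',pp.min(0).round(1),pp.max(0).round(1),'area',cv2.contourArea(cv2.convexHull(pp.astype(np.float32))))
f=ctrl.grab_frame('wrist');hsv=cv2.cvtColor(f['color'],cv2.COLOR_RGB2HSV);mk=cv2.inRange(hsv,(12,90,50),(32,255,255))
N,l,st,ce=cv2.connectedComponentsWithStats(mk);pp=proj(f,P);print('wrist pred box',pp.min(0).round(1),pp.max(0).round(1))
for i in range(1,N):
    if st[i,4]>100: print('wrist',st[i],ce[i].round(1))
# scene change vs start (top view), away from arm
F=pickle.load(open('f0.pkl','rb'))['top'];g=ctrl.grab_frame('top')
d=cv2.absdiff(F['color'],g['color']).max(2)
for n,(a0,b0) in dict(cyl=(190,154),loupe=(236,145),driver=(310,141),marker=(130,177)).items(): print(n,(d[b0-12:b0+12,a0-25:a0+25]>40).sum())
E
```

```text
40.7 [ 492.1 -268.8  219.5] [-0.2  1.  -0.8]
expected base/top px [[329.5 185.5]
 [330.5 172.8]]
side [280 149  34  20 511] [295.2 158.3]
side [321 173  17  16 220] [329.2 180.8]
pred box [321.4 170.9] [338.8 187.5] area 234.6448635070119
wrist pred box [231.2 155.7] [282.9 178.6]
wrist [   0   50   52   81 2096] [23.9 91.4]
wrist [232 155  51  22 864] [257.1 163.7]
wrist [  42  258   37   66 1218] [ 56.2 290.6]
wrist [ 436  258   38   66 1210] [458.2 290.6]
wrist [ 215  333  297   39 6798] [368.7 355.9]
cyl 0
loupe 0
driver 0
marker 0
```

```bash
python3 -c "
from station import ctrl
print(ctrl.sense()['clock']);print(ctrl.job_done())"
```

```text
40.85
the job is handed in; nothing more can be done
None
```

The padlock was pressed on the scope collar three times in the order of the report, then stood upright on the order pad and released. I handed the job in at 40.9 s; it gives no verdict.

| Face | Averaged push (N) | Collar in (mm) |
|---|---|---|
| Keyway end | 4.8 | about 3.5 |
| Broad front | 5.1 | about 3.9 |
| Broad back | 5.1 | about 3.9 |

Each press was held over 0.6 s. By the arm's readings they were square to about 0.003 rad and within 0.3 mm of the measured axis. The collar depths come from the force, as the collar was not read directly. For the keyway end, arm travel gave up to 4.5 mm.

**Disagreement:** when set down, the padlock touched the pad at tool height 39.3 mm instead of the expected 43. It had slid about 3.7 mm up in the grip at some point after the keyway contact. The front and back centres may therefore have been 2–5 mm off the axis, against the 6 mm allowed. I did not repeat those two presses.

**Last checks:**
- **Padlock:** the side and wrist cameras show its body within 2 pixels of where it should appear upright at (493, −269) on the pad.
- **Bystanders:** none of the four changed in the top view.
- **Gripper:** open and about 180 mm above where it let go.
- **Not done:** I could not view a last picture because the viewing limit was reached, and I took no final reading of the collar after the last draw-off.

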